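# Draw oven bars from a slotted bin, dress them on a sprung lapping bed, set them out

### The job

Take every aluminium contact bar out of the slotted bin, tilting its free end up over the front lip and drawing it out lengthwise through its slot, and lay each one in a nest of its own on the sprung lapping bed. Then take the lapping block by its rib and stroke it slowly once along the full length of the bars, square to them and centred on the bed, from the end nearest the robot to the far end, pressing steadily so that the bed floats near the middle of its travel and never bottoms out. Afterwards stand the block back squarely on the middle of its grey rubber pad and lay the dressed bars flat on the white board, side by side along its length and wholly on it, disturbing nothing else on the bench.

Things in the scene. Friction and masses are not known exactly. Their poses are not given: they have to be found in the camera images.
- bin: fixed slotted bin. Origin: on the bench under the outer face of its slotted front wall; +x points into the bin, away from the robot, y along the wall. Floor top at z = 8 mm, from x = -85 to +138 mm, 184 mm wide; before the wall it is an open shelf. Wall at x = 0 to 4 mm, top at z = 80 mm. A level bar cannot be lifted over the lip: the roof stops its rear end
- lip (a point): top middle of the lip that closes the shelf in front of the bin's wall, 24 mm above the floor, 5 mm thick (bin x = -85 to -80 mm), full width. Raising a bar's free end by turning it 14 degrees about its rear end takes it over the lip; it is then drawn out along its own tilted axis, clear of slot, roof and lip, until its rear end has left the slot
- roof (a point): middle of the rear, low edge of the bin's clear sloping roof, on its underside, 21 mm above the floor at bin x = 136 mm; from there the underside rises evenly to 70 mm above the floor at the slotted wall. Side and back walls close the bin
- slot0 (a point): foot of the bin's slot at bin y = -60 mm, at floor level in the middle of the 4 mm wall; axes as the bin's. An upright slot, 24 mm wide, from the floor to 62 mm above it, closed at the top
- slot1 (a point): the same for the middle slot (bin y = 0)
- slot2 (a point): the same for the slot at bin y = +60 mm
- nest0 (a point): left-hand (+y) nest of the lapping bed: where the centre of a seated bar lies, 8 mm above the bed's plate; x along the nest, +x the far end. 21 mm wide between brass lugs (4 thick, 6 high, 30 mm long, centred 62 mm either side of the middle), 188 mm long between end stops 6 mm high. Nests are 44 mm apart; any bar may go in any nest, one to a nest
- nest1 (a point): the same for the middle nest
- nest2 (a point): the same for the right-hand (-y) nest
- bed_top (a point): middle of the upper face of the lapping bed's steel plate (206 x 146 x 8 mm), over a fixed fixture 230 x 160 mm; x along the nests, +x away from the robot, z up; it sinks with the bed. Seated bars stand 16 mm above it. The fixture's end bars lie 7 mm lower than it when the bed is up
- bed (a joint): how far the sprung bed is pressed down, m: 0 = up against its stop, 0.014 = bottomed. It moves straight down only. Spring preload 6 N, rate 1 N per mm; each bar's weight (1.0 to 1.5 N) helps to press it, so pushing on the bars with 8 to 9 N puts the bed near mid-travel
- pad: fixed grey rubber pad for the lapping block, 110 (x) x 150 (y) mm, 3 mm thick; origin on the bench under its middle
- board_top (a point): middle of the upper face of the fixed white plastic board for finished bars, 210 (x, lengthwise) x 126 (y) mm, top 5 mm above the bench; x points away from the robot
- block_grip (a point): the lapping block, loose, about 0.3 kg; the point is the middle of its rib, 35 mm above the sole. Flat steel sole 50 mm (x, the stroke direction) x 112 mm (y) x 10 mm thick; the upright rib on top is 14 mm thick (x), 50 mm long (y), from 10 to 60 mm above the sole; z up
- bar0_c (a point): centre of a loose aluminium bar, 180 (along its x) x 16 x 16 mm, about 0.12 kg, all four sides alike; None if this bar is absent. It starts flat on the bin's floor through the slot at bin y = -60 mm, with 63 to 77 mm sticking out of the wall on the robot's side, just short of the lip. Two or three of the three bars are present
- bar1_c (a point): centre of a loose aluminium bar, 180 (along its x) x 16 x 16 mm, about 0.12 kg, all four sides alike; None if this bar is absent. It starts flat on the bin's floor through the slot at bin y = 0 mm, with 63 to 77 mm sticking out of the wall on the robot's side, just short of the lip. Two or three of the three bars are present
- bar2_c (a point): centre of a loose aluminium bar, 180 (along its x) x 16 x 16 mm, about 0.12 kg, all four sides alike; None if this bar is absent. It starts flat on the bin's floor through the slot at bin y = 60 mm, with 63 to 77 mm sticking out of the wall on the robot's side, just short of the lip. Two or three of the three bars are present
Not all that is in view belongs to the job. What is shaped like the part that bears block_grip but purple is not meant.

How it is judged:
By the outcome, as a careful person would: the job done as asked, in the order asked, and still so for the second after the job is handed in, with the robot touching nothing.
Of bar0, bar1, bar2 only 2 to 3 are there at a start; the rules pass over those that are not, and their reading is None.
At some moment in a run one of block may be knocked a few centimetres aside while the robot is not near it.
Once in a run the grip may slacken for a moment while it holds something.
It also fails if it takes over 210 s, if anything falls off the work surface, if the arm or the gripper's body presses on something with over 40 N, if the wrist force passes 120 N, or if a joint passes its speed limit or range.

### The arm

A 6-joint arm with a two-finger parallel gripper is mounted at the origin on the work surface. World frame = base frame: x ahead of the robot, y to its left, z up, the work surface at z = 0. Lengths are in m, angles in rad, forces in N, time in s.
With the tool pointing down it reaches from about 0.275 to 0.775 m from the base axis. Payload 14.6 kg.
Tool frame: the origin (TCP) lies on the centre line of the jaws, within the pads' length; the fingertips stand 17 mm ahead of it and the grasp point (between the pads) lies 2 mm behind it; z points along the fingers, y is the line along which they close (so a half turn about z gives the same grasp; the last joint's range is limited). The gripper opens to 85 mm and grips with 20 to 120 N. Pads are 22 mm wide; open, the fingers measure 114 mm over their backs; the gripper's body (76 mm by 85 mm) begins 54 mm behind the grasp point. The pads swing forward as they close: fully open they stand 13 mm farther back than shut.
Start: joints at [0.977, 0.263, -0.048, 1.259, 0, 1.415], TCP at [0.223, 0.475, 0.248] pointing down, gripper open.
Joint ranges: [-2.65, 2.65], [-0.89, 1.7], [-1.18, 1.37], [-2.13, 2.11], [-1.35, 1.29], [-3.14, 3.14]. Speed limits (rad/s): [1.89, 1.89, 2.57, 2.79, 3.14, 3.14].

### API

Orientations are given as a rotation vector (axis times angle).
In Python, from station import ctrl, capture, camera_params gives the robot as it stands.
- The arm moves only by the tool apply_moves, never from a script. Its argument "moves" is a list of rows, each a list of 4 numbers: the shift along the world's x, y, z in cm, then the turn about the world's z in degrees. In form: [[dx, dy, dz, yaw], ...]. A call has 1 to 20 rows; each row is the pose to reach, as a shift and turn from the pose commanded when the call began; what a row does not reach only later rows make up. A row lasts 1/8 s, in which the tool goes at most 62.5 mm and 10.7 degrees, less where a joint would pass 70% of its speed; a pose out of reach is approached as far as the arm can. A call with a gripper value outside its range is refused whole. "gripper" is the opening in per cent of the stroke, from 0 (shut) to 100 (fully open), set as the call begins (left out, the last holds). The fingers move at their own pace and stop on an object; "force" is the grip in N (left out, the last holds). Time passes only in rows, so rows that repeat a pose let the fingers close. It gives the time, the measured TCP pose, the force, the opening and the grip force at its end, in the units of the state.
- ctrl.state(): the state, without advancing time (a new reading comes with each control period).
- capture(name): name is "scene" or "side" or "wrist"; returns the picture (400x640x3 uint8, red, green, blue); there is no depth.
- camera_params(name): a dict with "fx", "fy", "cx", "cy" (pixels), "R" (3x3) and "t" (3): a world point X has camera coordinates R X + t. Camera axes: x right, y down, z forward; pixel columns grow to the right and rows downward; lengths in m; the calibration is good to about 2 mm. A picture is of the moment at which its call begins: read the wrist's pose just before it. camera_params takes no time and is no camera call; for the wrist camera it gives the pose at the moment of the call.
- ctrl.hand_in(): hands the job in; it is judged then, once.
The state is a dict: "t": time; "joints": joint angles; "dq": joint speeds; "tau": joint torques, N m; "position": TCP position; "tcp_rot": TCP orientation; "force": force on the tool from outside, world axes, zero at the start; "moment": the same for the moment, N m; "opening": finger opening in m; "grasp_force": force on a finger pad.
Only numpy, scipy, OpenCV 4.12 (cv2) and the standard library are available. Lean on these libraries where they do the work, as an engineer would, in place of code of your own. Each camera call takes 0.05 s, during which the arm holds its last target. There are 200 camera calls.

## Working session

There is one attempt and no reset: what is moved stays moved. The work goes in short steps, Python scripts to look and compute and a tool call to move; the robot and the scene stay as the last step left them, time stands still between calls to the robot, and variables do not carry over. Pictures are saved under pics/ and viewed, at most 14 in all, crops included, and the job is handed in when it is done.

Besides the shell and the picture viewer there is one more tool, called as name(argument=value, ...), one argument or row to a line, values as JSON. apply_moves: Moves the arm, as the interface text tells. Its arguments: {"type":"object","properties":{"moves":{"type":"array"},"gripper":{"type":"number"},"force":{"type":"number"}},"required":["moves"]}

```bash
mkdir -p pics; ls; cat > h.py <<'E'
import numpy as np, cv2
from station import ctrl, capture, camera_params
def snap(cam,name):
    p=camera_params(cam); im=capture(cam); cv2.imwrite('pics/'+name+'.png',im[:,:,::-1]); np.savez('pics/'+name+'.npz',**{k:np.array(v) for k,v in p.items()}); return im,p
def load(name): return cv2.imread('pics/'+name+'.png'), dict(np.load('pics/'+name+'.npz'))
def ray(p,u,v):
    R=np.array(p['R']);t=np.array(p['t']); c=-R.T@t
    d=R.T@np.array([(u-p['cx'])/p['fx'],(v-p['cy'])/p['fy'],1]); return c,d
def onz(p,u,v,z):
    c,d=ray(p,u,v); return c+d*(z-c[2])/d[2]
def proj(p,X):
    q=np.array(p['R'])@np.array(X)+np.array(p['t']); return np.array([p['fx']*q[0]/q[2]+p['cx'],p['fy']*q[1]/q[2]+p['cy']])
E
python3 - <<'E'
from h import *
a,p=snap('scene','s0');b,q=snap('side','d0');w,r=snap('wrist','w0')
for x in(p,q,r): print(-np.array(x['R']).T@np.array(x['t']),x['fx'],np.array(x['R'])[2])
print(ctrl.state())
E
```

```text
pics
[1.33113612 0.14568926 0.87671966] 379.08348495443204 [-0.70996282 -0.17697351 -0.68164006]
[0.12738726 1.12024125 0.93442665] 494.0432688462449 [ 0.23896542 -0.79507911 -0.55744483]
[0.16101545 0.50476276 0.37500319] 335.60674219458053 [ 0.24688753 -0.11587022 -0.9620918 ]
{'t': 0.15, 'joints': array([ 9.76728545e-01,  2.63430707e-01, -4.87354653e-02,  1.25936069e+00,
       -4.59043116e-05,  1.41548930e+00]), 'dq': array([ 0.00181822,  0.00023466,  0.00262124, -0.00098534, -0.00094839,
        0.00017693]), 'tau': array([ 1.42628887e-03, -6.37823296e+01,  3.84648764e+01,  1.06358528e-02,
       -1.32277892e-04, -2.92398443e-05]), 'position': array([0.22295969, 0.4751304 , 0.24794683]), 'tcp_rot': array([-6.83639812e-01, -3.06607704e+00,  1.09421760e-03]), 'force': array([0.60032893, 0.12941823, 0.36072592]), 'moment': array([-0.04182056,  0.02235347, -0.0200936 ]), 'grasp_force': 0.0, 'opening': 0.08518206497109407}
```

View pics/s0.png

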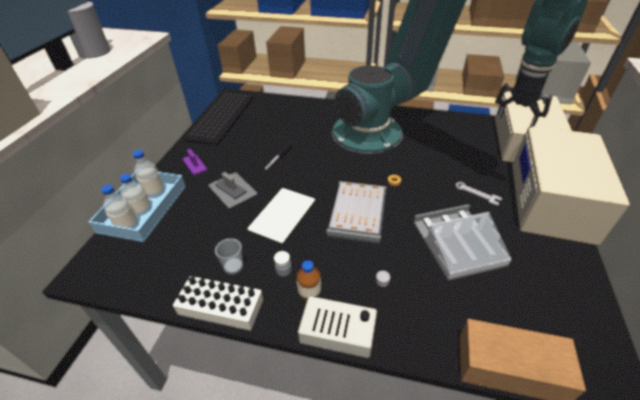

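View pics/d0.png

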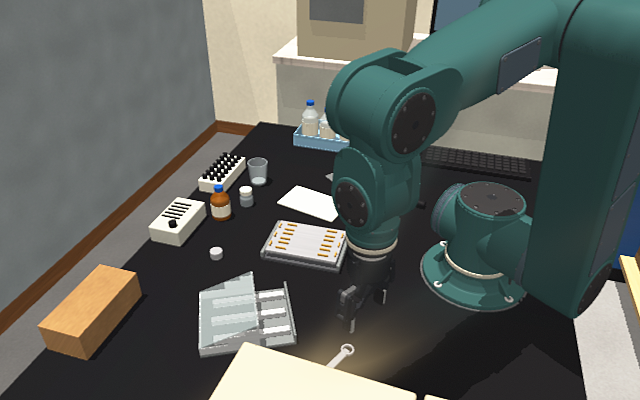

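Scene picture (blurred): bin at ~(462,240), three bar ends visible; bed at (358,210); white board (282,214); grey block on pad (233,187); purple decoy (194,160). The only things that could pass for the block are grey (233,187) and purple (194,160), so I choose grey.

```bash
python3 - <<'E'
from h import *
im,p=load('s0');im2,q=load('d0')
for n,u,v,z in [('block',233,185,.035),('purple',194,160,.03),('padL',210,190,.003),('board',282,214,.005),('bed',358,208,.04),('bedTL',341,183,.04),('bedTR',386,186,.04),('bedBR',380,236,.04),('bedBL',330,232,.04),
 ('binA',417,212,.03),('binB',468,206,.08),('binC',509,264,.03),('binD',441,273,.03),('wrench',478,192,0),('ring',395,180,0)]:
    print(n,onz(p,u,v,z).round(3))
for n,u,v,z in [('bedside',304,243,.04),('barends',272,298,.016),('barends',278,318,.016),('b',283,338,.016)]:
    print(n,onz(q,u,v,z).round(3))
a=cv2.resize(im[130:290,170:330],None,fx=3,fy=3,interpolation=cv2.INTER_CUBIC)
b=cv2.resize(im2[260:370,180:310],(567,480),interpolation=cv2.INTER_CUBIC)[:,:320]
cv2.imwrite('pics/c0.png',np.hstack([a,b]))
E
```

```text
block [ 0.461 -0.388  0.035]
purple [ 0.355 -0.589  0.03 ]
padL [ 0.47  -0.477  0.003]
board [ 0.531 -0.195  0.005]
bed [0.487 0.044 0.04 ]
bedTL [ 0.381 -0.031  0.04 ]
bedTR [0.365 0.118 0.04 ]
bedBR [0.588 0.125 0.04 ]
bedBL [ 0.604 -0.02   0.04 ]
binA [0.456 0.226 0.03 ]
binB [0.451 0.367 0.08 ]
binC [0.606 0.48  0.03 ]
binD [0.675 0.3   0.03 ]
wrench [0.285 0.426 0.   ]
ring [0.28  0.144 0.   ]
bedside [0.477 0.063 0.04 ]
barends [0.495 0.274 0.016]
barends [0.456 0.333 0.016]
b [0.423 0.388 0.016]
```

View pics/c0.png

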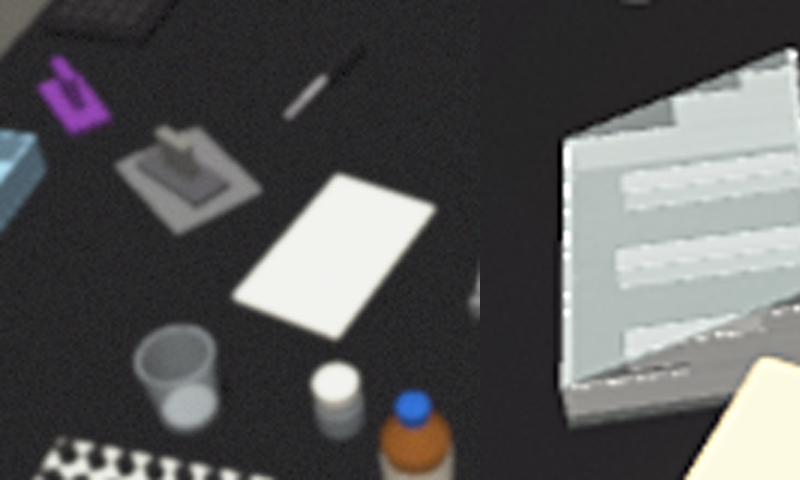

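The crop shows the grey block on its grey pad (block ~(180,165) in the crop), the purple decoy well away from it, and three bars in the bin. I'll go to a wrist view over the bin next.

apply_moves(
  moves=[
    [4,-4,2,10],
    [8,-8,4,20],
    [12,-12,5,30],
    [15,-15,6,40],
    [17,-17,6,50],
    [17,-17,6,50],
    [17,-17,6,50],
  ],
)

```text
t: 1.02
position: [0.3927, 0.3054, 0.3081]
tcp_rot: [0.672, -3.068, -0.0]
force: [-0.3, -0.3, -0.0]
opening: 0.0855
grasp_force: 0.0
```

```bash
python3 - <<'E'
from h import *
w,r=snap('wrist','w1'); s=ctrl.state(); print(s['position'],s['tcp_rot'],s['joints'].round(2))
E
```

```text
[0.39250507 0.30564271 0.30815711] [ 6.73652823e-01 -3.06808149e+00 -5.63082719e-05] [0.5  0.2  0.03 1.4  0.   0.07]
```

View pics/w1.png

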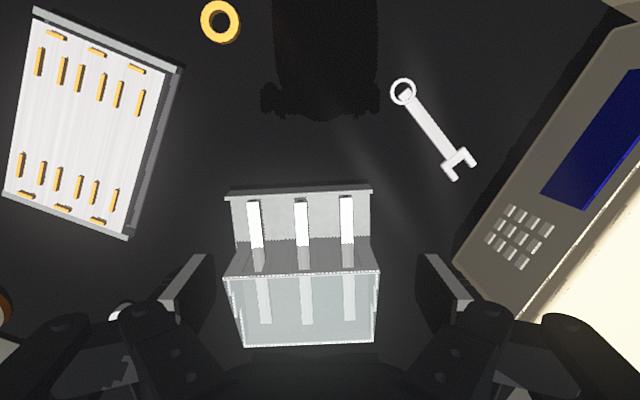

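The wrist view is sharp. Bar ends are at (254,201), (301,202) and (346,197), the bin lip at row ~190, and the bed's brass lugs are on the left.

```bash
cat > fit.py <<'E'
from h import *
from scipy.optimize import least_squares
def T(x,y,a,P):
    P=np.atleast_2d(P).astype(float); c,s=np.cos(a),np.sin(a)
    return np.c_[x+c*P[:,0]-s*P[:,1], y+s*P[:,0]+c*P[:,1], P[:,2]]
def blobs(mask,amin):
    n,l,st,c=cv2.connectedComponentsWithStats(mask.astype(np.uint8))
    return [(c[i],st[i,4],cv2.minAreaRect(np.argwhere(l==i)[:,::-1].astype(np.float32))) for i in range(1,n) if st[i,4]>=amin]
E
python3 - <<'E'
from fit import *
im,p=load('w1'); _,_=0,0
hsv=cv2.cvtColor(im,cv2.COLOR_BGR2HSV)
m=(cv2.inRange(hsv,(10,110,110),(30,255,255))>0); m[:, 190:]=0; m[250:]=0; m[:,:10]|=0
B=[b for b in blobs(m,15)]
# side lugs + stops model
M=[(sx*62,n*44+sy*12.5) for n in(-1,0,1) for sx in(-1,1) for sy in(-1,1)]+[(sx*96,n*44) for n in(-1,0,1) for sx in (-1,1)]
M=np.array(M)/1000.
def model(v,h=.005): return np.array([proj(p,X) for X in T(v[0],v[1],v[2],np.c_[M,np.full(len(M),v[3]+h)])])
C=np.array([b[0] for b in B]); print(len(C))
v=np.array([.48,.045,0.,.04])
from scipy.spatial import cKDTree
for a0 in (-.1,0,.1):
    v=np.array([.485,.048,a0,.035])
    for it in range(15):
        d,i=cKDTree(model(v)).query(C); ok=d<max(25-3*it,4)
        f=lambda v:(model(v)[i[ok]]-C[ok]).ravel()
        v=least_squares(f,v,loss='soft_l1').x
    print('bed',v.round(4),ok.sum(),np.abs(f(v)).mean())
# bars
g=cv2.cvtColor(im,cv2.COLOR_BGR2GRAY); m=np.zeros(g.shape,bool); m[190:245,238:362]=g[190:245,238:362]>225
for c,a,r in blobs(m,60):
    bp=cv2.boxPoints(r); bp=bp[np.argsort(bp[:,1])]; top=bp[:2].mean(0);bot=bp[2:].mean(0)
    t,b=onz(p,*top,.024)[:2],onz(p,*bot,.024)[:2]
    print('bar',c.round(1),r[1],t.round(4),b.round(4),np.degrees(np.arctan2(*(b-t)[::-1])).round(2))
for n,u,v,z in [('lipL',225,193,.032),('lipR',372,187,.032),('wallL',224,278,.08),('wallR',380,270,.08)]: print(n,onz(p,u,v,z).round(4))
x=cv2.resize(im[180:280,215:385],None,fx=4.6,fy=4.6,interpolation=cv2.INTER_CUBIC); cv2.imwrite('pics/c1.png',x)
E
```

```text
Traceback (most recent call last):
numpy._core._exceptions._UFuncOutputCastingError: Cannot cast ufunc 'bitwise_or' output from dtype('int64') to dtype('bool') with casting rule 'same_kind'
```

```bash
cat > m1.py <<'E'
from fit import *
from scipy.spatial import cKDTree
im,p=load('w1')
hsv=cv2.cvtColor(im,cv2.COLOR_BGR2HSV)
m=(cv2.inRange(hsv,(10,110,110),(30,255,255))>0); m[:, 190:]=0; m[250:]=0
C=np.array([b[0] for b in blobs(m,15)]); print(len(C))
M=[(sx*62,n*44+sy*12.5) for n in(-1,0,1) for sx in(-1,1) for sy in(-1,1)]+[(sx*96,n*44) for n in(-1,0,1) for sx in (-1,1)]
M=np.array(M)/1000.
def model(v,h=.005): return np.array([proj(p,X) for X in T(v[0],v[1],v[2],np.c_[M,np.full(len(M),v[3]+h)])])
for a0 in (-.1,0,.1):
    v=np.array([.485,.048,a0,.035])
    for it in range(15):
        d,i=cKDTree(model(v)).query(C); ok=d<max(25-3*it,4)
        f=lambda v:(model(v)[i[ok]]-C[ok]).ravel()
        v=least_squares(f,v,loss='soft_l1').x
    print('bed',v.round(4),ok.sum(),np.abs(f(v)).mean())
g=cv2.cvtColor(im,cv2.COLOR_BGR2GRAY); m=np.zeros(g.shape,bool); m[190:245,238:362]=g[190:245,238:362]>225
for c,a,r in blobs(m,60):
    bp=cv2.boxPoints(r); bp=bp[np.argsort(bp[:,1])]; top=bp[:2].mean(0);bot=bp[2:].mean(0)
    t,b=onz(p,*top,.024)[:2],onz(p,*bot,.024)[:2]
    print('bar',c.round(1),r[1],t.round(4),b.round(4),np.degrees(np.arctan2(*(b-t)[::-1])).round(2))
for n,u,v,z in [('lipL',225,193,.032),('lipR',372,187,.032),('wallL',224,278,.08),('wallR',380,270,.08)]: print(n,onz(p,u,v,z).round(4))
x=cv2.resize(im[180:280,215:385],None,fx=4.6,fy=4.6,interpolation=cv2.INTER_CUBIC); cv2.imwrite('pics/c1.png',x)
E
python3 m1.py
```

```text
18
bed [ 0.4814  0.0437 -0.0912  0.0241] 5 1.212381451491106
bed [0.4754 0.0415 0.0361 0.0368] 18 0.0905588050559719
bed [0.4754 0.0415 0.0361 0.0368] 18 0.09055880518367736
bar [346.4 220.2] (45.285850524902344, 12.346141815185547) [0.4174 0.36  ] [0.4725 0.3888] 27.58
bar [254.2 222.9] (43.488006591796875, 12.430818557739258) [0.4719 0.253 ] [0.5244 0.2814] 28.41
bar [301.  223.4] (41.69263458251953, 12.625234603881836) [0.4478 0.3094] [0.4989 0.3357] 27.28
lipL [0.4729 0.2194 0.032 ]
lipR [0.3896 0.3816 0.032 ]
wallL [0.5535 0.2617 0.08  ]
wallR [0.4674 0.4236 0.08  ]
```

View pics/c1.png

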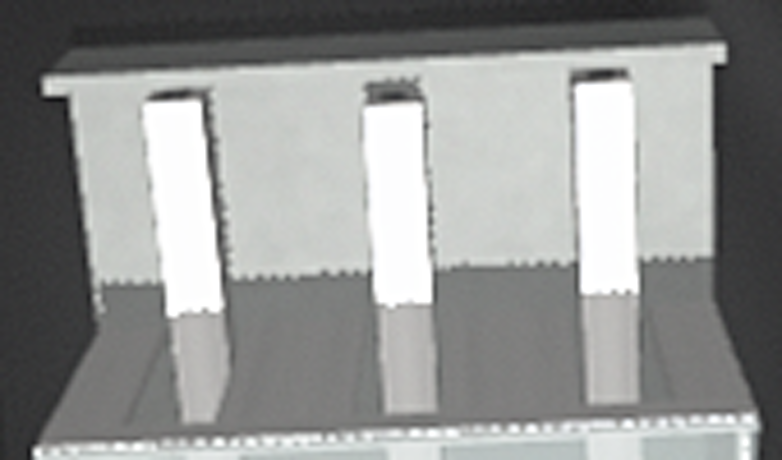

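Bed fit: centre (0.4754, 0.0415), yaw 2.1°, top z≈0.037, residual 0.09 px. Bin yaw ≈27.6°, and bar ends fall at bin x≈-71 to -76, y≈-61/0/58, which agrees with the description. I'll start with bar 1.

apply_moves(
  moves=[
    [3,0.5,-5,1],
    [6,1.2,-10,2],
    [7.6,1.5,-15,2.8],
    [7.6,1.5,-19,2.8],
    [7.6,1.5,-22,2.8],
    [7.6,1.5,-24.5,2.8],
    [7.6,1.5,-26.5,2.8],
    [7.6,1.5,-27.7,2.8],
    [7.6,1.5,-27.7,2.8],
    [7.6,1.5,-27.7,2.8],
  ],
  gripper=50,
)

```text
t: 2.33
position: [0.4693, 0.3207, 0.032]
tcp_rot: [-0.751, 3.05, 0.0]
force: [-0.2, -0.0, 0.6]
opening: 0.0428
grasp_force: 0.0
```

apply_moves(
  moves=[
    [0,0,0,0],
    [0,0,0,0],
    [0,0,0,0],
    [0,0,0,0],
    [0,0,0,0],
    [0,0,0,0],
  ],
  gripper=0,
  force=60,
)

```text
t: 3.08
position: [0.4693, 0.3204, 0.0321]
tcp_rot: [-0.75, 3.05, 0.0]
force: [-1.1, -0.8, 7.2]
opening: 0.0142
grasp_force: 59.1
```

```bash
python3 - <<'E'
from h import *
w,r=snap('wrist','w2'); d,_=snap('side','d2'); s=ctrl.state(); print(s['position'],s['tcp_rot'],s['force'])
x=np.vstack([cv2.resize(w[120:400,170:470],(600,340)),cv2.resize(d[240:370,170:400],(600,255))])
cv2.imwrite('pics/c2.png',x[:,:,::-1])
E
```

```text
[0.46938392 0.32042222 0.03209302] [-7.50368114e-01  3.04947689e+00  4.85717765e-04] [-2.23068509 -0.67798     7.63678247]
```

View pics/c2.png

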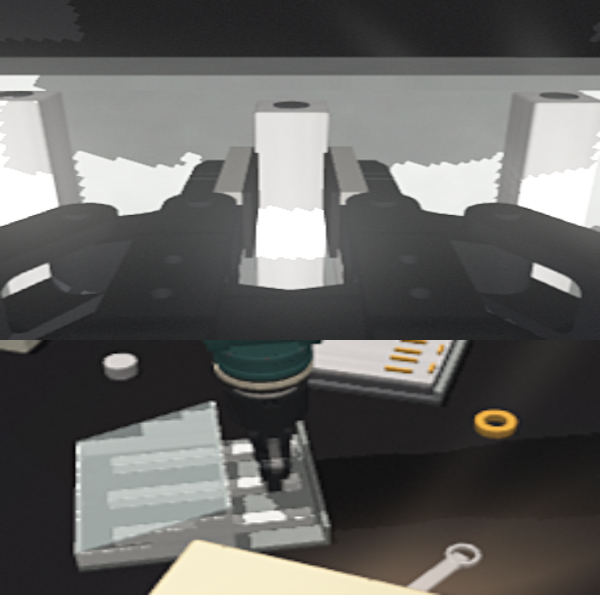

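The bar sits between the pads, but the 7 N upward force suggests the tips or bar press on the floor. I'll regrip 6 mm higher, which will also clear the nest lugs later.

apply_moves(
  moves=[
    [0,0,0,0],
    [0,0,0.3,0],
    [0,0,0.6,0],
    [0,0,0.6,0],
  ],
  gripper=35,
)

```text
t: 3.68
position: [0.4692, 0.3203, 0.0376]
tcp_rot: [-0.751, 3.05, 0.0]
force: [0.3, 0.0, 0.2]
opening: 0.03
grasp_force: 0.0
```

apply_moves(
  moves=[
    [0,0,0,0],
    [0,0,0,0],
    [0,0,0,0],
    [0,0,0,0],
    [0,0,0,0],
  ],
  gripper=0,
  force=70,
)

```text
t: 4.3
position: [0.4691, 0.3203, 0.0376]
tcp_rot: [-0.751, 3.05, -0.0]
force: [-2.2, -0.9, 6.8]
opening: 0.0128
grasp_force: 68.4
```

The force is the closing pads dragging the bar down, not tip contact. The first height (z=0.031) was right, so I'm going back to it.

apply_moves(
  moves=[
    [0,0,0,0],
    [0,0,-0.3,0],
    [0,0,-0.6,0],
    [0,0,-0.6,0],
  ],
  gripper=35,
)

```text
t: 4.8
position: [0.4688, 0.3201, 0.0309]
tcp_rot: [0.751, -3.05, 0.0]
force: [0.9, 0.4, 0.6]
opening: 0.0298
grasp_force: 0.0
```

apply_moves(
  moves=[
    [0,0,0,0],
    [0,0,0,0],
    [0,0,0,0],
    [0,0,0,0],
    [0,0,0,0],
  ],
  gripper=0,
  force=60,
)

```text
t: 5.42
position: [0.4691, 0.3203, 0.0314]
tcp_rot: [-0.751, 3.05, -0.0]
force: [-0.9, -0.6, 5.5]
opening: 0.014
grasp_force: 59.4
```

apply_moves(
  moves=[
    [0.0,0.0,0.5,0],
    [0.05,0,1.0,0],
    [0.1,0.05,1.5,0],
    [0.15,0.1,2.0,0],
    [0.2,0.1,2.5,0],
    [0.3,0.15,3.0,0],
    [0.35,0.2,3.5,0],
    [0.4,0.2,3.9,0],
    [0.4,0.2,3.9,0],
  ],
)

```text
t: 6.55
position: [0.4734, 0.3223, 0.0706]
tcp_rot: [-0.75, 3.05, -0.0]
force: [-0.7, -0.3, -2.7]
opening: 0.0142
grasp_force: 58.6
```

```bash
python3 - <<'E'
from h import *
w,r=snap('wrist','w3'); d,_=snap('side','d3'); s=ctrl.state(); print(s['position'],s['force'],s['moment'])
x=np.vstack([cv2.resize(w[120:400,170:470],(600,340)),cv2.resize(d[240:370,170:400],(600,255))])
cv2.imwrite('pics/c3.png',x[:,:,::-1])
E
```

```text
[0.47329073 0.32225163 0.07029567] [ 0.3670335  -0.70145676 -3.22287044] [-0.33777751  0.257898   -0.16343213]
```

View pics/c3.png

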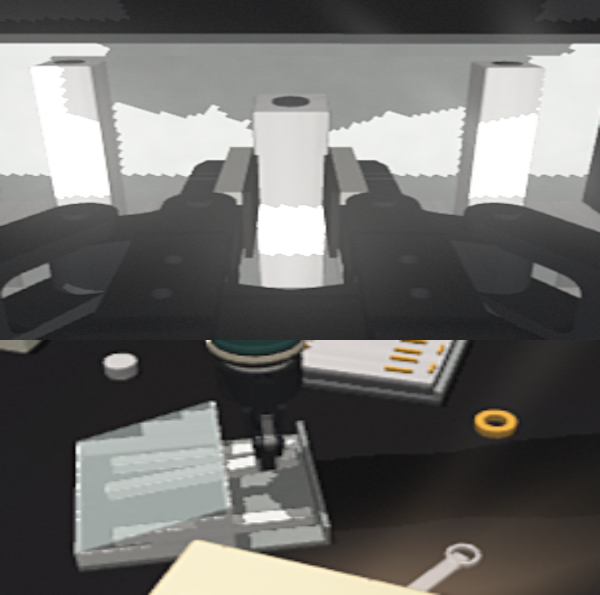

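The bar is tilted with its rear on the floor. Next I draw it out along its axis, then raise it.

apply_moves(
  moves=[
    [-0.9,-0.45,0.25,0],
    [-1.8,-0.9,0.5,0],
    [-2.7,-1.4,0.75,0],
    [-3.6,-1.9,1.0,0],
    [-4.5,-2.3,1.25,0],
    [-5.4,-2.8,1.5,0],
    [-6.3,-3.3,1.75,0],
    [-7.2,-3.8,2.0,0],
    [-8.1,-4.2,2.25,0],
    [-9,-4.7,2.5,0],
    [-9.9,-5.2,2.75,0],
    [-10.8,-5.6,3.0,0],
    [-11.5,-6,3.2,0],
    [-11.5,-6,4.5,0],
    [-11.5,-6,7,0],
    [-11.5,-6,9.5,0],
    [-11.5,-6,9.5,0],
  ],
)

```text
t: 8.78
position: [0.3593, 0.2628, 0.1671]
tcp_rot: [-0.75, 3.047, 0.001]
force: [0.6, 0.7, -0.9]
opening: 0.014
grasp_force: 63.5
```

```bash
python3 - <<'E'
from h import *
w,r=snap('wrist','w4'); d,_=snap('side','d4'); s=ctrl.state(); print(s['position'],s['force'],s['opening'])
x=np.vstack([cv2.resize(w[120:400,170:470],(600,340)),cv2.resize(d[240:370,170:400],(600,255))])
x=np.vstack([cv2.resize(w,(480,300)),cv2.resize(d[200:360,200:456],(480,300))])
cv2.imwrite('pics/c4.png',x[:,:,::-1])
E
```

```text
[0.35819018 0.2623332  0.16519403] [-0.4449038   0.42072915 -0.69296759] 0.01356921135124363
```

View pics/c4.png

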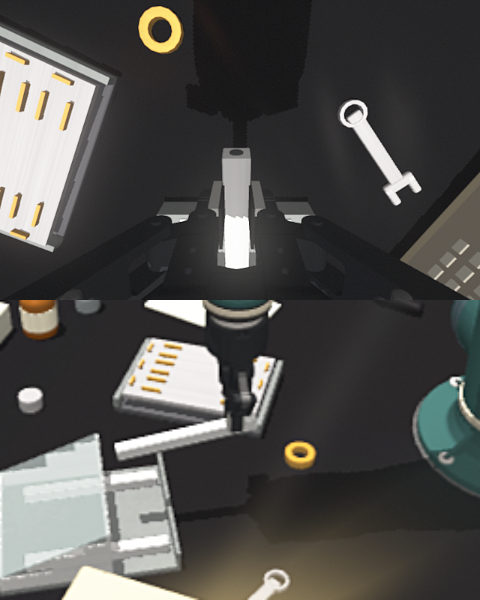

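The bar is out and held, tilted about 14° with its rear end low. I'm carrying it over the middle nest.

apply_moves(
  moves=[
    [0.5,-3,0.5,-4],
    [1.5,-7,0.5,-9],
    [2.5,-11,0.5,-14],
    [3.5,-15,0.5,-19],
    [4.5,-19,0.5,-23.5],
    [5.3,-21.5,0.3,-25.5],
    [5.6,-22.3,0,-25.5],
    [5.6,-22.3,0,-25.5],
    [5.6,-22.3,0,-25.5],
  ],
)

```text
t: 10.0
position: [0.4137, 0.0401, 0.1651]
tcp_rot: [0.061, -3.14, -0.0]
force: [-0.4, -0.4, -1.0]
opening: 0.0139
grasp_force: 63.5
```

```bash
python3 - <<'E'
from h import *
w,r=snap('wrist','w5'); s=ctrl.state(); print(s['position'],s['tcp_rot'],s['force'])
E
```

```text
[0.41373826 0.04007247 0.1651977 ] [ 6.15392173e-02 -3.14067169e+00 -2.78639383e-04] [-0.33296455  1.54742062 -1.25714606]
```

View pics/w5.png

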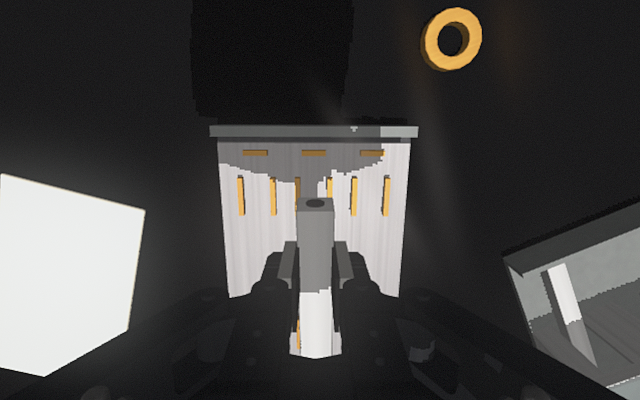

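Over the bed: near lugs at row ~195, stops at row ~153, bar end at (315,201). I'll refit the bed from this closer view.

```bash
cat > m5.py <<'E'
from fit import *
from scipy.spatial import cKDTree
im,p=load('w5')
hsv=cv2.cvtColor(im,cv2.COLOR_BGR2HSV)
m=(cv2.inRange(hsv,(8,110,70),(30,255,255))>0); m[:, 410:]=0; m[:,:215]=0; m[240:]=0; m[:130]=0
Bs=blobs(m,40)
C=np.array([b[2][0] for b in Bs]); print(C.round(1).tolist())
M=[(sx*62,n*44+sy*12.5) for n in(-1,0,1) for sx in(-1,1) for sy in(-1,1)]+[(sx*96,n*44) for n in(-1,0,1) for sx in (-1,1)]
M=np.array(M)/1000.
for z in (.0348,.0368,.0388):
    model=lambda v:np.array([proj(p,X) for X in T(v[0],v[1],v[2],np.c_[M,np.full(len(M),z+.005)])])
    v=np.array([.4754,.0415,.036])
    for it in range(8):
        d,i=cKDTree(model(v)).query(C); ok=d<4 if it>2 else d<12
        f=lambda v:(model(v)[i[ok]]-C[ok]).ravel()
        v=least_squares(f,v,loss='soft_l1').x
    print(z,v.round(4),ok.sum(),np.abs(f(v)).mean())
# bar top-near edge corners lateral
s=onz(p,315,203,.165); print(s)
E
python3 m5.py
```

```text
[[254.5, 152.5], [313.5, 152.5], [372.5, 152.5], [240.4, 195.5], [272.5, 195.5], [297.0, 193.5], [329.0, 187.0], [353.5, 196.5], [385.9, 196.5]]
0.0348 [0.4754 0.041  0.0327] 8 0.3682441020637608
0.0368 [0.475  0.041  0.0325] 8 0.36046031585127913
0.0388 [0.4745 0.041  0.0323] 8 0.6002403295735128
[0.38248089 0.03910017 0.165     ]
```

apply_moves(
  moves=[
    [0,-0.1,-2,0],
    [0,-0.1,-4,0],
    [0,-0.1,-5.5,0],
    [0,-0.1,-6.3,0],
    [-0.05,-0.1,-6.8,0],
    [-0.1,-0.1,-7.3,0],
    [-0.15,-0.1,-7.8,0],
    [-0.2,-0.1,-8.3,0],
    [-0.3,-0.1,-8.8,0],
    [-0.35,-0.1,-9.3,0],
    [-0.4,-0.1,-9.7,0],
    [-0.45,-0.1,-10.1,0],
    [-0.45,-0.1,-10.1,0],
  ],
)

```text
t: 11.68
position: [0.4096, 0.0383, 0.0641]
tcp_rot: [-0.059, 3.141, 0.0]
force: [0.3, 1.6, 2.2]
opening: 0.0137
grasp_force: 63.9
```

```bash
python3 - <<'E'
from h import *
w,r=snap('wrist','w6'); d,_=snap('side','d6'); s=ctrl.state(); print(s['position'],s['force'],s['opening'])
x=np.vstack([cv2.resize(w[150:400,120:520],(640,330)),cv2.resize(d[200:290,240:420],(640,268))])
cv2.imwrite('pics/c6.png',x[:,:,::-1])
E
```

```text
[0.40964447 0.03832119 0.06433884] [0.19007562 0.54592497 1.97517174] 0.014119690214467075
```

View pics/c6.png

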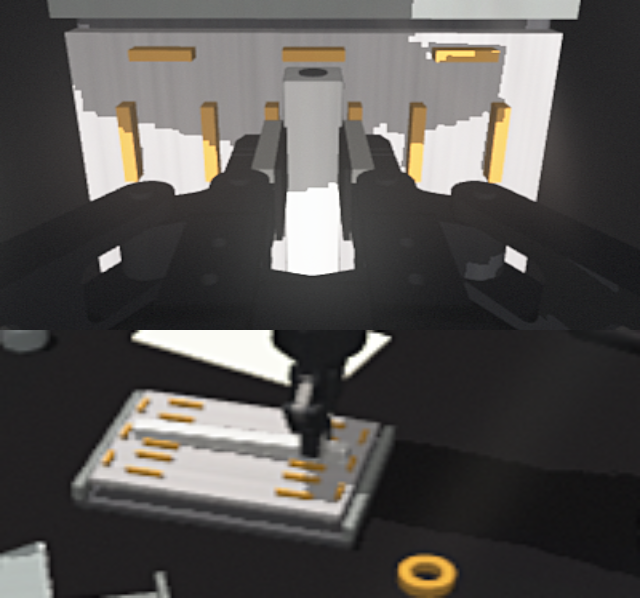

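The bar is centred between its lugs and nearly level, with its far end down. I'll lower the last 4 mm and release.

apply_moves(
  moves=[
    [0,0,-0.15,0],
    [0,0,-0.3,0],
    [0,0,-0.4,0],
    [0,0,-0.4,0],
  ],
)

```text
t: 12.28
position: [0.4094, 0.0383, 0.0602]
tcp_rot: [0.059, -3.141, -0.0]
force: [-1.2, 0.3, 3.0]
opening: 0.0137
grasp_force: 64.0
```

apply_moves(
  moves=[
    [0,0,0,0],
    [0,0,0,0],
    [0,0,0,0],
    [0,0,0,0],
    [0,0,3,0],
    [0,0,7,0],
    [0,0,11,0],
    [0,0,11,0],
  ],
  gripper=35,
)

```text
t: 13.28
position: [0.4109, 0.0381, 0.1725]
tcp_rot: [-0.059, 3.137, -0.001]
force: [-0.0, 0.1, -0.4]
opening: 0.03
grasp_force: 0.0
```

```bash
python3 - <<'E'
from h import *
w,r=snap('wrist','w7'); d,_=snap('side','d7'); s=ctrl.state(); print(s['position'],s['force'],s['opening'])
x=np.vstack([cv2.resize(w[100:400,120:520],(640,330)),cv2.resize(d[200:290,240:420],(640,268))])
cv2.imwrite('pics/c7.png',x[:,:,::-1])
E
```

```text
[0.40950306 0.03828451 0.17003479] [-0.28567196 -0.15630994  0.20085136] 0.029741000616797842
```

View pics/c7.png

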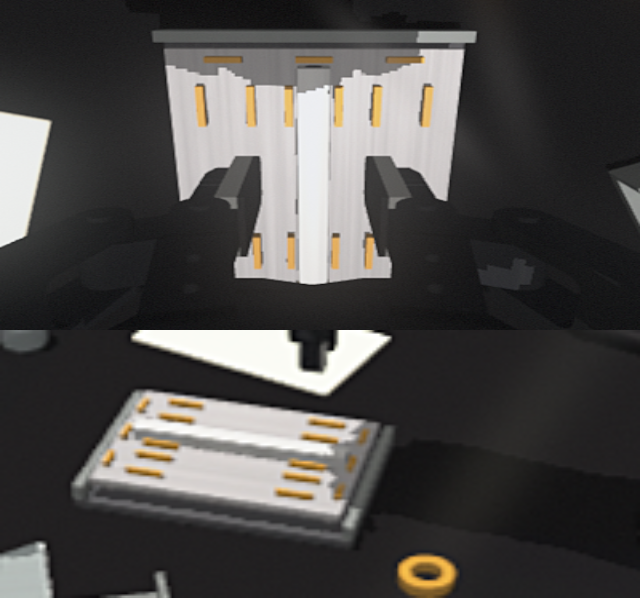

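The bar is seated flat in the middle nest, between all its lugs. Next is bar 0, done the same way.

apply_moves(
  moves=[
    [1.5,4,1,4],
    [3,8,1,9],
    [4.5,12,1,14],
    [6,16,0,19],
    [7.5,20,-1,24],
    [8.4,22.6,-3,25.5],
    [8.4,22.6,-6,25.5],
    [8.4,22.6,-9,25.5],
    [8.4,22.6,-11.5,25.5],
    [8.4,22.6,-13.2,25.5],
    [8.4,22.6,-13.9,25.5],
    [8.4,22.6,-13.9,25.5],
  ],
  gripper=45,
)

```text
t: 14.88
position: [0.4931, 0.2641, 0.0306]
tcp_rot: [0.751, -3.049, 0.0]
force: [0.9, -0.0, 0.7]
opening: 0.0388
grasp_force: 0.0
```

apply_moves(
  moves=[
    [0,0,0,0],
    [0,0,0,0],
    [0,0,0,0],
    [0,0,0,0],
    [0,0,0,0],
  ],
  gripper=0,
  force=60,
)

```text
t: 15.5
position: [0.4939, 0.2645, 0.032]
tcp_rot: [-0.751, 3.049, 0.0]
force: [-1.6, -0.1, 6.1]
opening: 0.014
grasp_force: 59.4
```

apply_moves(
  moves=[
    [0.0,0.0,0.5,0],
    [0.05,0,1.0,0],
    [0.1,0.05,1.5,0],
    [0.15,0.1,2.0,0],
    [0.2,0.1,2.5,0],
    [0.3,0.15,3.0,0],
    [0.35,0.2,3.5,0],
    [0.4,0.2,3.9,0],
    [0.4,0.2,3.9,0],
  ],
)

```text
t: 16.62
position: [0.4978, 0.2663, 0.0705]
tcp_rot: [-0.751, 3.05, -0.0]
force: [-0.1, -1.1, -3.0]
opening: 0.0143
grasp_force: 58.5
```

apply_moves(
  moves=[
    [-0.9,-0.45,0.25,0],
    [-1.8,-0.9,0.5,0],
    [-2.7,-1.4,0.75,0],
    [-3.6,-1.9,1.0,0],
    [-4.5,-2.3,1.25,0],
    [-5.4,-2.8,1.5,0],
    [-6.3,-3.3,1.75,0],
    [-7.2,-3.8,2.0,0],
    [-8.1,-4.2,2.25,0],
    [-9,-4.7,2.5,0],
    [-9.9,-5.2,2.75,0],
    [-10.8,-5.6,3.0,0],
    [-11.5,-6,3.2,0],
    [-11.5,-6,4.5,0],
    [-11.5,-6,7,0],
    [-11.5,-6,9.5,0],
    [-11.5,-6,9.5,0],
  ],
)

```text
t: 18.75
position: [0.3838, 0.2067, 0.1671]
tcp_rot: [-0.75, 3.047, 0.0]
force: [0.2, -0.3, -1.8]
opening: 0.0136
grasp_force: 58.8
```

apply_moves(
  moves=[
    [0.5,-2.5,0.5,-5],
    [1,-5,0.5,-10],
    [1.7,-7.5,0.5,-15],
    [2.4,-10,0.5,-20],
    [2.8,-12,0.3,-25],
    [3.0,-12.4,0,-25.5],
    [3.0,-12.4,0,-25.5],
    [3.0,-12.4,-2,-25.5],
    [3.0,-12.4,-4,-25.5],
    [3.0,-12.4,-5.5,-25.5],
    [3.0,-12.4,-5.5,-25.5],
  ],
)

```text
t: 20.12
position: [0.4118, 0.0829, 0.1096]
tcp_rot: [0.062, -3.139, -0.0]
force: [-0.3, -0.4, -0.1]
opening: 0.014
grasp_force: 58.8
```

```bash
python3 - <<'E'
from h import *
w,r=snap('wrist','w8'); s=ctrl.state(); print(s['position'],s['tcp_rot'],s['force'])
g=w[:,:,::-1].copy(); hsv=cv2.cvtColor(g,cv2.COLOR_BGR2HSV)
from fit import T,blobs
m=cv2.inRange(hsv,(8,110,70),(30,255,255))>0
for b in blobs(m,60): print(b[0].round(1),b[1])
for X in T(.4752,.0411,.034,[(-.062,.0565,.0418),(-.062,.0315,.0418),(-.096,.044,.0418)]): print(proj(r,X).round(1))
E
```

```text
[0.41224581 0.08281666 0.11028665] [ 6.17673143e-02 -3.14020379e+00 -1.65205762e-04] [-0.5769028   0.43960428 -0.67152283]
[416.1  29.8] 2997
[165.6 165.5] 254
[240. 166.] 217
[314.6 166. ] 212
[150.7 219.5] 322
[191.5 219.5] 317
[222. 220.] 252
[263.6 220. ] 321
[293.5 218.2] 207
[335.6 217.1] 187
[334.9 221. ]
[294.2 220.7]
[314.9 166.1]
```

Alignment is right to within a pixel. I'll lower, release and retreat.

apply_moves(
  moves=[
    [0,0,-0.7,0],
    [-0.05,0,-1.2,0],
    [-0.1,0,-1.7,0],
    [-0.15,0,-2.2,0],
    [-0.2,0,-2.7,0],
    [-0.3,0,-3.2,0],
    [-0.35,0,-3.7,0],
    [-0.4,0,-4.1,0],
    [-0.45,0,-4.5,0],
    [-0.45,0,-4.8,0],
    [-0.45,0,-5.0,0],
    [-0.45,0,-5.0,0],
  ],
)

```text
t: 21.68
position: [0.408, 0.0823, 0.0602]
tcp_rot: [0.059, -3.141, -0.0]
force: [-2.1, 0.2, 2.0]
opening: 0.0139
grasp_force: 59.4
```

apply_moves(
  moves=[
    [0,0,0,0],
    [0,0,0,0],
    [0,0,0,0],
    [0,0,0,0],
    [0,0,3,0],
    [0,0,7,0],
    [0,0,11,0],
    [0,0,11,0],
  ],
  gripper=35,
)

```text
t: 22.68
position: [0.4094, 0.0823, 0.1725]
tcp_rot: [-0.059, 3.137, -0.0]
force: [0.4, 0.0, -0.7]
opening: 0.0298
grasp_force: 0.0
```

```bash
cat > seat.py <<'E'
# residual/bright-bar check on the bed: minAreaRect of each bar's top (z=plate+16mm)
import sys
from fit import *
def bars(im,p,z,region,thr=238,amin=300):
    g=im[:,:,::-1].min(2); m=(g>thr); mm=np.zeros_like(m); a,b,c,d=region; mm[a:b,c:d]=m[a:b,c:d]
    for c,a,r in blobs(mm,amin):
        bp=cv2.boxPoints(r); P=np.array([onz(p,*q,z)[:2] for q in bp])
        e=sorted([(np.linalg.norm(P[i]-P[(i+1)%4]),i) for i in range(4)]); i=e[-1][1]
        d=P[(i+1)%4]-P[i]; d*=np.sign(d[0]); print('px',c.round(0),'c',P.mean(0).round(4),'len',round(e[-1][0],4),'w',round(e[0][0],4),'yaw',np.degrees(np.arctan2(d[1],d[0])).round(1))
E
python3 - <<'E'
from seat import *
w,r=snap('wrist','w9'); d,q=snap('side','d9'); s=ctrl.state(); print(s['position'],s['force'])
bars(w,r,.0528,(100,380,180,460)); print(); bars(d,q,.0528,(200,290,240,400),235,100)
E
```

```text
[0.4079867  0.08225433 0.1699514 ] [-0.52136654  0.60982239 -0.64358111]

px [301. 205.] c [ 0.5473 -0.1134] len 0.1591 w 0.0742 yaw -14.6
px [337. 208.] c [ 0.4351 -0.1231] len 0.1225 w 0.0539 yaw 76.8
px [306. 235.] c [0.4782 0.0423] len 0.1691 w 0.014 yaw 2.0
px [300. 244.] c [0.4802 0.0867] len 0.1632 w 0.0145 yaw 2.4
```

Both bars are seated (yaw 2.0° and 2.4°, 44 mm apart). Now bar 2.

apply_moves(
  moves=[
    [0.3,4,1,3],
    [0.7,9,1,7],
    [1.2,14,1,12],
    [1.8,19,0.5,17],
    [2.4,24,0,22],
    [3,28,-1,25.5],
    [3.1,28.9,-4,25.5],
    [3.1,28.9,-7,25.5],
    [3.1,28.9,-10,25.5],
    [3.1,28.9,-12,25.5],
    [3.1,28.9,-13.4,25.5],
    [3.1,28.9,-13.9,25.5],
    [3.1,28.9,-13.9,25.5],
  ],
  gripper=45,
)

```text
t: 24.4
position: [0.439, 0.3712, 0.0312]
tcp_rot: [0.751, -3.05, 0.0]
force: [-0.5, 0.6, 0.2]
opening: 0.0384
grasp_force: 0.0
```

apply_moves(
  moves=[
    [0,0,0,0],
    [0,0,0,0],
    [0,0,0,0],
    [0,0,0,0],
    [0,0,0,0],
  ],
  gripper=0,
  force=60,
)

```text
t: 25.02
position: [0.4394, 0.3715, 0.0321]
tcp_rot: [-0.751, 3.049, 0.001]
force: [-1.9, -0.5, 5.4]
opening: 0.014
grasp_force: 59.2
```

apply_moves(
  moves=[
    [0.0,0.0,0.5,0],
    [0.05,0,1.0,0],
    [0.1,0.05,1.5,0],
    [0.15,0.1,2.0,0],
    [0.2,0.1,2.5,0],
    [0.3,0.15,3.0,0],
    [0.35,0.2,3.5,0],
    [0.4,0.2,3.9,0],
    [0.4,0.2,3.9,0],
  ],
)

```text
t: 26.15
position: [0.4432, 0.3733, 0.0705]
tcp_rot: [-0.751, 3.05, 0.0]
force: [-0.8, -1.3, -3.1]
opening: 0.0141
grasp_force: 58.5
```

apply_moves(
  moves=[
    [-0.9,-0.45,0.25,0],
    [-1.8,-0.9,0.5,0],
    [-2.7,-1.4,0.75,0],
    [-3.6,-1.9,1.0,0],
    [-4.5,-2.3,1.25,0],
    [-5.4,-2.8,1.5,0],
    [-6.3,-3.3,1.75,0],
    [-7.2,-3.8,2.0,0],
    [-8.1,-4.2,2.25,0],
    [-9,-4.7,2.5,0],
    [-9.9,-5.2,2.75,0],
    [-10.8,-5.6,3.0,0],
    [-11.5,-6,3.2,0],
    [-11.5,-6,4.5,0],
    [-11.5,-6,7,0],
    [-11.5,-6,9.5,0],
    [-11.5,-6,9.5,0],
  ],
)

```text
t: 28.28
position: [0.3292, 0.314, 0.1672]
tcp_rot: [-0.75, 3.047, 0.002]
force: [-0.5, -0.1, -2.2]
opening: 0.0141
grasp_force: 58.8
```

apply_moves(
  moves=[
    [1,-3.5,1,-3],
    [2,-8,1,-7],
    [3.3,-12.5,1,-11],
    [4.7,-17,1,-15],
    [6,-21.5,1,-19],
    [7.3,-26,1,-23],
    [8.3,-30,0.5,-25.5],
    [8.7,-31.9,0,-25.5],
    [8.7,-31.9,0,-25.5],
    [8.7,-31.9,-2,-25.5],
    [8.7,-31.9,-4,-25.5],
    [8.7,-31.9,-5.5,-25.5],
    [8.7,-31.9,-5.5,-25.5],
  ],
)

```text
t: 29.9
position: [0.4142, -0.0049, 0.1096]
tcp_rot: [0.061, -3.139, -0.001]
force: [-0.1, 0.1, -1.6]
opening: 0.0137
grasp_force: 58.9
```

```bash
python3 - <<'E'
from h import *
w,r=snap('wrist','w10'); s=ctrl.state(); print(s['position'],s['tcp_rot'],s['force'],s['opening'])
g=w[:,:,::-1].copy(); hsv=cv2.cvtColor(g,cv2.COLOR_BGR2HSV)
from fit import T,blobs
m=cv2.inRange(hsv,(8,110,70),(30,255,255))>0; m[:150]=0
for b in blobs(m,60): print(b[0].round(1),b[1])
for X in T(.4752,.0411,.034,[(-.062,-.0565,.0418),(-.062,-.0315,.0418),(-.096,-.044,.0418)]): print(proj(r,X).round(1))
E
```

```text
[ 0.41471855 -0.00505474  0.11028314] [ 6.04596052e-02 -3.14016147e+00 -4.91377510e-04] [ 0.34195613  0.16745485 -0.8321062 ] 0.013943210520326996
[314.7 167.4] 232
[388.9 167.5] 244
[464.2 167.7] 238
[293.1 218.1] 215
[335.5 218.5] 162
[364.9 221.6] 325
[406.1 221.6] 287
[437.  222.4] 335
[479.8 221.3] 118
[293.9 221.6]
[334.5 221.8]
[314.5 167. ]
```

apply_moves(
  moves=[
    [0,0,-0.7,0],
    [-0.05,0,-1.2,0],
    [-0.1,0,-1.7,0],
    [-0.15,0,-2.2,0],
    [-0.2,0,-2.7,0],
    [-0.3,0,-3.2,0],
    [-0.35,0,-3.7,0],
    [-0.4,0,-4.1,0],
    [-0.45,0,-4.5,0],
    [-0.45,0,-4.8,0],
    [-0.45,0,-5.0,0],
    [-0.45,0,-5.0,0],
  ],
)

```text
t: 31.45
position: [0.4106, -0.0058, 0.0602]
tcp_rot: [0.059, -3.141, 0.0]
force: [-2.4, -0.4, 2.5]
opening: 0.0143
grasp_force: 59.4
```

apply_moves(
  moves=[
    [0,0,0,0],
    [0,0,0,0],
    [0,0,0,0],
    [0,0,0,0],
    [0,0,3,0],
    [0,0,7,0],
    [0,0,11,0],
    [0,0,15,0],
    [0,0,19,0],
  ],
  gripper=35,
)

```text
t: 32.58
position: [0.4103, -0.0057, 0.2517]
tcp_rot: [-0.059, 3.141, -0.0]
force: [0.2, 0.6, -0.5]
opening: 0.0296
grasp_force: 0.0
```

apply_moves(
  moves=[
    [0.5,-4,1,0],
    [1,-9,2,0],
    [1.5,-14,3,0],
    [2,-19,4,0],
    [2.5,-24,5,0],
    [3,-28,6,0],
    [3,-31,6,0],
    [3,-31,6,0],
    [3,-31,6,0],
  ],
)

```text
t: 33.7
position: [0.4404, -0.3152, 0.3102]
tcp_rot: [0.059, -3.141, -0.001]
force: [1.0, -0.0, 0.0]
opening: 0.0296
grasp_force: 0.0
```

```bash
python3 - <<'E'
from seat import *
w,r=snap('wrist','w11'); d,q=snap('side','d11'); s=ctrl.state(); print(s['position'],s['tcp_rot'])
bars(d,q,.0528,(200,290,240,400),235,100)
x=cv2.resize(d[205:295,240:400],(800,450))
cv2.imwrite('pics/c11.png',np.vstack([cv2.resize(w,(512,320)),cv2.resize(d[205:295,240:400],(512,280))])[:,:,::-1])
E
```

```text
[ 0.44055953 -0.3148542   0.31043874] [-6.03940917e-02  3.14096511e+00  6.49632898e-05]
px [318. 207.] c [ 0.4962 -0.0875] len 0.2246 w 0.1088 yaw 17.8
px [311. 227.] c [ 0.4753 -0.0013] len 0.1763 w 0.0134 yaw 2.1
px [307. 235.] c [0.4751 0.0422] len 0.1754 w 0.014 yaw 2.0
px [303. 245.] c [0.4732 0.0866] len 0.1773 w 0.0139 yaw 2.2
```

View pics/c11.png

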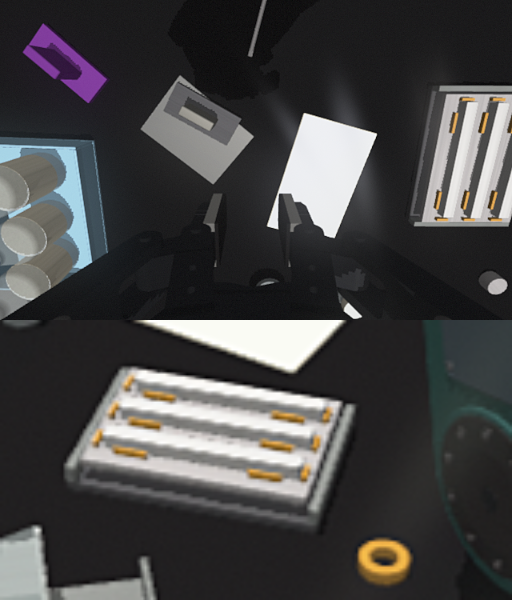

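All three bars are seated in the bed. The grey block (crop ~(200,113)) now sits off-centre toward the near corner of its pad (centre ~(197,130)), so it has been knocked. I'll measure block, pad and board from this view.

```bash
cat > blk.py <<'E'
from fit import *
im,p=load('w11'); 
hsv=cv2.cvtColor(im,cv2.COLOR_BGR2HSV); g=im.max(2).astype(int)
for n,u,v in [('padA',200,155),('padB',265,205),('rib top',250,147),('rib side',240,137),('rib lo',225,140),('sole',285,160),('sole2',230,115),('bench',160,120)]: print(n,im[v,u])
print(g[150:151,170:330:4]); print(g[96:200:3,250])
m=np.zeros(g.shape,bool); m[130:310,320:480]=g[130:310,320:480]>225
b=max(blobs(m,500),key=lambda b:b[1]); bp=cv2.boxPoints(b[2]); W=np.array([onz(p,*q,.005)[:2] for q in bp]); print('board rect',bp.round(0).tolist(),W.round(3).tolist())
E
python3 blk.py
```

```text
padA [137 141 141]
padB [144 146 146]
rib top [159 166 170]
rib side [46 49 50]
rib lo [143 150 152]
sole [104 101 102]
sole2 [98 95 96]
bench [33 32 33]
[[ 31  35  34  37 136 137 137 136 139 140 141 142 144 147 100  97  90 139
  156 159 164 166 155  61  57  51 103 103 101 102 105 103 104  30  32  30
   29  32  31  29]]
[ 20  21  19  17  21  22  60 139 107  98 100  94  59  58  55  58  82 170
 164 159 159 102  98 154 151 150 149 149 148 150 147 149 146 146 147]
board rect [[334.0, 282.0], [381.0, 138.0], [470.0, 167.0], [423.0, 311.0]] [[0.616, -0.281], [0.409, -0.232], [0.442, -0.112], [0.659, -0.146]]
```

```bash
cat > blk2.py <<'E'
from fit import *
def edgefit(p,mask,z,L,W,v0,tol=.008):
    c=max(cv2.findContours(mask.astype(np.uint8),cv2.RETR_EXTERNAL,cv2.CHAIN_APPROX_NONE)[0],key=len)[:,0,:]
    P=np.array([onz(p,*q,z)[:2] for q in c]); v=np.array(v0,float)
    def sd(v):
        c_,s_=np.cos(v[2]),np.sin(v[2]); d=P-v[:2]; x=np.abs(d@[c_,s_])-L/2; y=np.abs(d@[-s_,c_])-W/2
        o=np.hypot(np.maximum(x,0),np.maximum(y,0)); return np.where(o>0,o,np.maximum(x,y))
    for t in (.02,.01,tol,.005,.004):
        v=least_squares(lambda v:np.where(True,sd(v),0),v,loss='cauchy',f_scale=.001).x
    r=np.abs(sd(v)); return v,(r<.002).mean(),len(P)
if __name__=='__main__':
    im,p=load('w11'); I=im.astype(int); g=I.max(2); wm=I[:,:,2]-I[:,:,0]
    box=np.zeros(g.shape,bool); box[85:240,165:330]=1
    rib=box&(wm>=7)&(g>145); b=max(blobs(rib,40),key=lambda b:b[1]); bp=cv2.boxPoints(b[2])
    Wc=np.array([onz(p,*q,.063)[:2] for q in bp]); print('rib c',Wc.mean(0).round(4),Wc.round(4).tolist())
    allm=cv2.morphologyEx((box&(g>75)).astype(np.uint8),cv2.MORPH_CLOSE,np.ones((9,9)))
    padm=allm; 
    for a in (-.6,-.3,.3,.6,.9): print('pad',[np.round(x,4) for x in edgefit(p,allm,.003,.110,.150,(.42,-.39,a))])
    solem=cv2.morphologyEx((box&(g<115)&(g>84)).astype(np.uint8),cv2.MORPH_OPEN,np.ones((3,3)))
    solem=cv2.morphologyEx(solem,cv2.MORPH_CLOSE,np.ones((25,25)))
    for a in (-.6,-.3,.3): print('sole',[np.round(x,4) for x in edgefit(p,solem,.013,.050,.112,(*Wc.mean(0),a))])
    m=np.zeros(g.shape,bool); m[130:310,320:480]=g[130:310,320:480]>200
    for a in (-.3,): print('board',[np.round(x,4) for x in edgefit(p,m,.005,.210,.126,(.53,-.195,a))])
E
python3 blk2.py
```

```text
rib c [ 0.421  -0.3936] [[0.4147, -0.4175], [0.4052, -0.412], [0.4271, -0.3698], [0.4369, -0.3751]]
pad [array([ 0.4517, -0.4038, -0.6566]), np.float64(0.8923), np.int64(325)]
pad [array([ 0.4517, -0.4038, -0.6566]), np.float64(0.8923), np.int64(325)]
pad [array([ 0.4498, -0.4061,  0.357 ]), np.float64(0.1262), np.int64(325)]
pad [array([ 0.4237, -0.4069,  0.9117]), np.float64(0.4431), np.int64(325)]
pad [array([ 0.4558, -0.4316,  0.9195]), np.float64(0.3846), np.int64(325)]
sole [array([ 0.4213, -0.3935, -0.477 ]), np.float64(0.987), np.int64(230)]
sole [array([ 0.4213, -0.3935, -0.477 ]), np.float64(0.987), np.int64(230)]
sole [array([ 0.4213, -0.3935, -0.477 ]), np.float64(0.987), np.int64(230)]
board [array([ 0.5303, -0.1962, -0.231 ]), np.float64(0.6542), np.int64(506)]
```

Block is at (0.421, -0.394), yaw -27.3°, still resting flat on the pad. Pad is at (0.452, -0.404), yaw -37.6°, and board at (0.530, -0.196), yaw about -13°. I'll grip the rib with the jaws closing along the block's x.

apply_moves(
  moves=[
    [-0.3,-1.3,-2,10],
    [-0.6,-2.6,-4,20],
    [-0.9,-3.9,-7,30],
    [-1.3,-5.2,-10,40],
    [-1.6,-6.5,-13,50],
    [-1.9,-7.8,-16,60.5],
    [-1.9,-7.8,-19,60.5],
    [-1.9,-7.8,-22,60.5],
    [-1.9,-7.8,-24.5,60.5],
    [-1.9,-7.8,-26.5,60.5],
    [-1.9,-7.8,-27.4,60.5],
    [-1.9,-7.8,-27.4,60.5],
  ],
  gripper=55,
)

```text
t: 35.3
position: [0.4216, -0.3933, 0.0364]
tcp_rot: [1.634, -2.683, -0.001]
force: [-0.1, -1.1, 0.2]
opening: 0.047
grasp_force: 0.0
```

apply_moves(
  moves=[
    [0,0,0,0],
    [0,0,0,0],
    [0,0,0,0],
    [0,0,0,0],
    [0,0,0,0],
    [0,0,0,0],
  ],
  gripper=0,
  force=100,
)

```text
t: 36.05
position: [0.4219, -0.3941, 0.0372]
tcp_rot: [-1.633, 2.683, -0.002]
force: [-0.1, 1.7, 6.2]
opening: 0.013
grasp_force: 97.9
```

The rib is gripped (opening 13 mm). I'm lifting it and carrying it over the near end of the bed, turning it square.

apply_moves(
  moves=[
    [0,0,1,0],
    [0,0,3,0],
    [0,0,6,0],
    [0,0,9,0],
    [-0.3,3,11,2],
    [-0.6,8,12,5],
    [-0.9,13,12,9],
    [-1.2,18,12,13],
    [-1.6,23,12,17],
    [-2,28,12,21],
    [-2.4,33,12,25],
    [-2.8,38,12,28.5],
    [-3.1,42,12,29.4],
    [-3.1,43.2,11,29.4],
    [-3.1,43.2,9,29.4],
    [-3.1,43.2,7.5,29.4],
    [-3.1,43.2,7.0,29.4],
    [-3.1,43.2,7.0,29.4],
    [-3.1,43.2,7.0,29.4],
  ],
)

```text
t: 38.42
position: [0.3909, 0.0381, 0.1068]
tcp_rot: [-2.26, 2.181, -0.001]
force: [0.2, -0.7, -3.4]
opening: 0.013
grasp_force: 97.8
```

```bash
python3 - <<'E'
from h import *
w,r=snap('wrist','w12'); d,q=snap('side','d12'); s=ctrl.state(); print(s['position'],s['tcp_rot'],s['force'],s['opening'],s['joints'].round(2))
cv2.imwrite('pics/c12.png',np.vstack([cv2.resize(w,(480,300)),cv2.resize(d[180:300,220:412],(480,300))])[:,:,::-1])
E
```

```text
[0.39084001 0.03815418 0.10669564] [-2.26043236e+00  2.18109720e+00 -9.48486119e-04] [-0.43658654  0.09379599 -2.94088375] 0.012886297686583148 [-0.11  0.14 -0.63  0.8  -0.   -1.72]
```

View pics/c12.png

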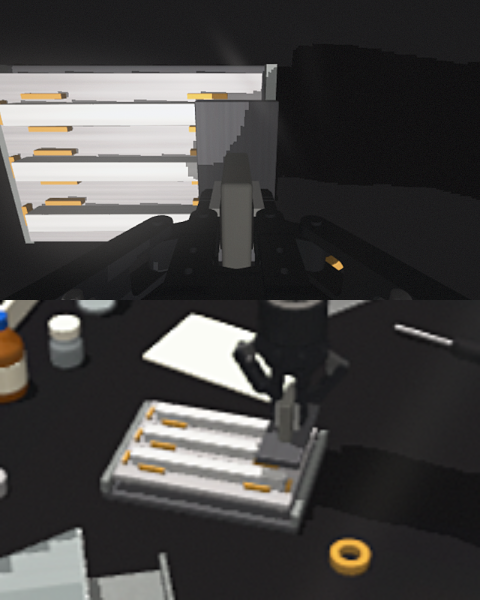

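The block is square over the bars' near end, carrying about 3 N. I'll lower it gently until contact.

apply_moves(
  moves=[
    [0,0,-0.6,0],
    [0,0,-1.2,0],
    [0,0,-1.6,0],
    [0,0,-1.8,0],
    [0,0,-2.0,0],
    [0,0,-2.1,0],
    [0,0,-2.2,0],
    [0,0,-2.3,0],
    [0,0,-2.3,0],
  ],
)

```text
t: 39.65
position: [0.3906, 0.0383, 0.0833]
tcp_rot: [-2.261, 2.181, -0.0]
force: [-1.4, 0.8, 1.3]
opening: 0.0131
grasp_force: 98.3
```

apply_moves(
  moves=[
    [0,0,-0.1,0],
    [0,0,-0.2,0],
    [0,0,-0.3,0],
    [0,0,-0.4,0],
    [0,0,-0.45,0],
    [0,0,-0.45,0],
    [0,0,-0.45,0],
  ],
)

```text
t: 40.52
position: [0.3906, 0.0383, 0.0788]
tcp_rot: [-2.261, 2.181, -0.0]
force: [-3.2, 0.4, 6.3]
opening: 0.013
grasp_force: 99.0
```

Push is about 9.3 N, near mid-travel. Now the slow stroke (~24 mm/s).

apply_moves(
  moves=[
    [0.3,0.01,0,0],
    [0.6,0.02,0,0],
    [0.9,0.03,0,0],
    [1.2,0.04,0,0],
    [1.5,0.05,0,0],
    [1.8,0.06,0,0],
    [2.1,0.07,0,0],
    [2.4,0.08,0,0],
    [2.7,0.09,0,0],
    [3.0,0.1,0,0],
    [3.3,0.11,0,0],
    [3.6,0.12,0,0],
    [3.9,0.13,0,0],
    [4.2,0.14,0,0],
    [4.5,0.15,0,0],
    [4.8,0.16,0,0],
    [5.1,0.17,0,0],
    [5.4,0.18,0,0],
    [5.7,0.19,0,0],
    [6.0,0.2,0,0],
  ],
)

```text
t: 43.02
position: [0.4502, 0.0402, 0.0787]
tcp_rot: [2.26, -2.181, -0.001]
force: [-4.4, 0.1, 6.3]
opening: 0.0126
grasp_force: 99.0
```

apply_moves(
  moves=[
    [0.3,0.01,0,0],
    [0.6,0.02,0,0],
    [0.9,0.03,0,0],
    [1.2,0.04,0,0],
    [1.5,0.05,0,0],
    [1.8,0.06,0,0],
    [2.1,0.07,0,0],
    [2.4,0.08,0,0],
    [2.7,0.09,0,0],
    [3.0,0.1,0,0],
    [3.3,0.11,0,0],
    [3.6,0.12,0,0],
    [3.9,0.13,0,0],
    [4.2,0.14,0,0],
    [4.5,0.15,0,0],
    [4.8,0.16,0,0],
    [5.1,0.17,0,0],
    [5.4,0.18,0,0],
    [5.7,0.19,0,0],
    [6.0,0.2,0,0],
  ],
)

```text
t: 45.52
position: [0.5102, 0.0422, 0.0787]
tcp_rot: [2.26, -2.181, -0.001]
force: [-4.7, -0.3, 6.3]
opening: 0.0131
grasp_force: 99.0
```

apply_moves(
  moves=[
    [0.3,0.01,0,0],
    [0.6,0.02,0,0],
    [0.9,0.03,0,0],
    [1.2,0.04,0,0],
    [1.5,0.05,0,0],
    [1.8,0.06,0,0],
    [2.1,0.07,0,0],
    [2.4,0.08,0,0],
    [2.7,0.09,0,0],
    [3.0,0.1,0,0],
    [3.3,0.11,0,0],
    [3.6,0.12,0,0],
    [3.9,0.13,0,0],
    [4.2,0.14,0,0],
    [4.5,0.15,0,0],
    [4.8,0.16,0,0],
    [5.1,0.17,0,0],
    [5.2,0.17,0,0],
    [5.2,0.17,0,0],
    [5.2,0.17,0,0],
  ],
)

```text
t: 48.02
position: [0.5623, 0.0439, 0.0787]
tcp_rot: [2.261, -2.181, -0.001]
force: [-3.6, -0.5, 6.1]
opening: 0.0128
grasp_force: 99.0
```

The stroke is complete with steady force throughout. Now lift and carry the block back to the pad.

apply_moves(
  moves=[
    [0,0,1,0],
    [0,0,3,0],
    [0,0,6,0],
    [-0.5,-2,8,-1],
    [-1.5,-6,8,-4],
    [-2.8,-11,8,-8],
    [-4.1,-16,8,-13],
    [-5.4,-21,8,-18],
    [-6.7,-26,8,-23],
    [-8,-31,8,-28],
    [-9.3,-36,8,-33],
    [-10.4,-41,8,-37],
    [-11.1,-44,8,-39.6],
    [-11.1,-44.8,7,-39.6],
    [-11.1,-44.8,4,-39.6],
    [-11.1,-44.8,1,-39.6],
    [-11.1,-44.8,-1.5,-39.6],
    [-11.1,-44.8,-2.5,-39.6],
    [-11.1,-44.8,-2.5,-39.6],
  ],
)

```text
t: 50.4
position: [0.4516, -0.4035, 0.0536]
tcp_rot: [1.389, -2.817, -0.001]
force: [0.7, -0.1, -2.5]
opening: 0.0126
grasp_force: 97.8
```

```bash
python3 - <<'E'
from blk2 import *
w,p=snap('wrist','w13'); s=ctrl.state(); print(s['position'],s['tcp_rot'],s['force'],s['opening'])
for n,X in zip('abcd',T(.4517,-.4038,-.6566,[(-.055,-.075,.003),(.055,-.075,.003),(.055,.075,.003),(-.055,.075,.003)])): print(n,proj(p,X).round(1))
I=w.astype(int); g=I.max(2)
for v in range(60,300,20): print(v,g[v,120:560:10].tolist())
E
```

```text
[ 0.45186439 -0.40394871  0.05432253] [-1.38920063e+00  2.81760382e+00 -5.71701080e-04] [ 0.31747744 -0.4523192  -3.48481054] 0.012912377608078122
a [424.6  91.4]
b [206.3  90.7]
c [226.8 342.5]
d [402.5 342.9]
60 [72, 69, 72, 69, 72, 71, 71, 67, 73, 72, 75, 70, 72, 71, 70, 72, 73, 74, 62, 56, 50, 51, 47, 46, 48, 47, 46, 50, 54, 57, 53, 51, 48, 50, 49, 48, 46, 48, 46, 46, 50, 48, 49, 47]
80 [74, 70, 72, 72, 72, 75, 73, 74, 73, 76, 74, 72, 72, 72, 73, 72, 72, 51, 64, 74, 66, 52, 47, 48, 49, 49, 49, 51, 52, 58, 60, 53, 50, 47, 48, 45, 48, 47, 48, 46, 48, 48, 49, 49]
100 [70, 70, 73, 73, 77, 75, 75, 80, 80, 255, 254, 254, 254, 254, 254, 254, 254, 186, 186, 186, 186, 184, 185, 189, 190, 191, 192, 192, 190, 186, 184, 62, 51, 48, 48, 48, 48, 48, 50, 48, 50, 45, 47, 49]
120 [73, 71, 71, 75, 76, 78, 81, 83, 85, 255, 253, 254, 254, 253, 253, 253, 177, 186, 184, 183, 187, 184, 184, 186, 186, 190, 190, 189, 191, 189, 187, 67, 57, 52, 50, 48, 48, 48, 47, 46, 48, 48, 47, 48]
140 [70, 70, 71, 73, 74, 77, 81, 87, 91, 102, 253, 253, 253, 253, 188, 139, 134, 132, 136, 135, 134, 134, 134, 140, 134, 12
[... 776 characters left out ...]
, 120, 128, 132, 131, 133, 182, 184, 181, 183, 185, 61, 61, 66, 73, 75, 72, 72, 72, 73, 74, 71, 61, 71, 71]
240 [71, 73, 71, 74, 74, 76, 78, 83, 86, 93, 255, 251, 251, 251, 251, 134, 136, 134, 124, 124, 125, 123, 128, 133, 135, 179, 233, 251, 250, 254, 90, 84, 82, 83, 78, 73, 71, 71, 70, 71, 71, 71, 69, 72]
260 [69, 70, 71, 73, 75, 77, 78, 83, 88, 93, 186, 251, 251, 251, 251, 85, 78, 166, 184, 183, 186, 186, 165, 70, 77, 250, 250, 250, 250, 236, 89, 87, 80, 81, 78, 76, 72, 73, 73, 71, 68, 72, 69, 71]
280 [70, 70, 70, 70, 74, 74, 77, 82, 85, 87, 84, 250, 250, 250, 220, 81, 76, 242, 183, 183, 186, 186, 242, 73, 75, 201, 249, 249, 249, 82, 84, 84, 81, 78, 76, 74, 72, 70, 72, 71, 69, 71, 69, 70]
```

The pad projects where predicted and the sole sits central on it. I'll lower, release and back off.

apply_moves(
  moves=[
    [0,0,-0.5,0],
    [0,0,-1.0,0],
    [0,0,-1.3,0],
    [0,0,-1.5,0],
    [0,0,-1.6,0],
    [0,0,-1.7,0],
    [0,0,-1.75,0],
    [0,0,-1.75,0],
  ],
)

```text
t: 51.45
position: [0.4516, -0.4041, 0.0372]
tcp_rot: [-1.388, 2.818, -0.001]
force: [-3.3, 3.7, 10.5]
opening: 0.013
grasp_force: 99.9
```

apply_moves(
  moves=[
    [0,0,0.07,0],
    [0,0,0.07,0],
  ],
  force=30,
)

```text
t: 51.7
position: [0.4516, -0.4041, 0.0372]
tcp_rot: [-1.388, 2.818, -0.001]
force: [-0.9, 0.9, 2.6]
opening: 0.0125
grasp_force: 98.9
```

apply_moves(
  moves=[
    [0,0,0,0],
    [0,0,0,0],
    [0,0,0,0],
    [0,0,0,0],
    [0,0,2,0],
    [0,0,5,0],
    [0,0,9,0],
    [0,0,14,0],
    [0,0,19,0],
    [0,0,24,0],
    [0,0,24,0],
  ],
  gripper=50,
)

```text
t: 53.08
position: [0.4524, -0.4049, 0.2806]
tcp_rot: [-1.388, 2.817, -0.009]
force: [-0.2, 0.5, 1.0]
opening: 0.0427
grasp_force: 0.0
```

```bash
python3 - <<'E'
from blk2 import *
w,p=snap('wrist','w14'); s=ctrl.state(); print(s['position'],s['tcp_rot'],s['force'])
im=w[:,:,::-1]; I=im.astype(int); g=I.max(2)
c=proj(p,(.4517,-.4038,.013)); print(c)
print(g[int(c[1])-60:int(c[1])+60:4,int(c[0])-30].tolist()); print(g[int(c[1]),int(c[0])-80:int(c[0])+80:4].tolist())
E
```

```text
[ 0.45192997 -0.40447478  0.27824983] [-1.38817842  2.81753344 -0.00412174] [ 0.39615448 -0.0396263   0.18195555]
[317.66720476 165.48182864]
[189, 189, 187, 186, 186, 186, 185, 185, 185, 185, 183, 184, 183, 181, 182, 183, 181, 181, 180, 181, 180, 181, 180, 177, 178, 177, 179, 175, 176, 165]
[38, 40, 43, 40, 42, 42, 41, 40, 43, 119, 183, 184, 181, 182, 183, 113, 124, 121, 122, 200, 195, 196, 59, 125, 122, 127, 181, 178, 177, 174, 174, 174, 56, 55, 47, 42, 38, 39, 36, 36]
```

```bash
python3 - <<'E'
from blk2 import *
im,p=load('w14'); g=im.max(2).astype(int); box=np.zeros(g.shape,bool); box[70:260,250:385]=1
pm=cv2.morphologyEx((box&(g>95)).astype(np.uint8),cv2.MORPH_CLOSE,np.ones((15,15)))
sm=cv2.morphologyEx((box&(g>100)&(g<145)).astype(np.uint8),cv2.MORPH_OPEN,np.ones((3,3))); sm=cv2.morphologyEx(sm,cv2.MORPH_CLOSE,np.ones((21,21)))
print('pad',edgefit(p,pm,.003,.11,.15,(.4517,-.4038,-.6566)))
print('sole',edgefit(p,sm,.013,.05,.112,(.4517,-.4038,-.6566)))
E
```

```text
pad (array([ 0.45157915, -0.40354358, -0.65718797]), np.float64(1.0), 420)
sole (array([ 0.45092314, -0.40416942, -0.66683669]), np.float64(0.6057971014492753), 345)
```

Block stands within 1 mm and 0.6° of the pad centre. Next, a view of board and bed together from above.

apply_moves(
  moves=[
    [0,4,1,-5],
    [0,9,2,-11],
    [0,14,2.3,-17],
    [0,19,2.3,-23],
    [0,24,2.3,-29],
    [0,29,2.3,-35],
    [0,34,2.3,-41],
    [0,38,2.3,-47],
    [0,40.4,2.3,-50.4],
    [0,40.4,2.3,-50.4],
    [0,40.4,2.3,-50.4],
  ],
)

```text
t: 54.5
position: [0.4514, -0.0004, 0.2993]
tcp_rot: [0.058, -3.14, -0.0]
force: [-0.3, 0.6, 0.6]
opening: 0.0429
grasp_force: 0.0
```

```bash
python3 - <<'E'
from blk2 import *
from seat import bars
w,p=snap('wrist','w15'); d,q=snap('side','d15'); s=ctrl.state(); print(s['position'],s['tcp_rot'])
im=w[:,:,::-1]; g=im.min(2).astype(int)
c=[proj(p,X).round(0).tolist() for X in T(.5303,-.1962,-.231,[(-.105,-.063,.005),(.105,-.063,.005),(.105,.063,.005),(-.105,.063,.005)])]; print(c)
c=np.array(c); m=np.zeros(g.shape,bool); a,b=np.clip(c.min(0)-12,0,None).astype(int),(c.max(0)+12).astype(int); m[a[1]:b[1],a[0]:b[0]]=g[a[1]:b[1],a[0]:b[0]]>150
print('board',edgefit(p,m,.005,.21,.126,(.5303,-.1962,-.231)))
hsv=cv2.cvtColor(np.ascontiguousarray(im),cv2.COLOR_BGR2HSV)
print('wrist bars'); bars(w,p,.0528,(60,330,230,470),240,150); print('side'); bars(d,q,.0528,(205,290,240,400),235,100)
E
```

```text
[ 0.45149439 -0.00075866  0.29955533] [ 5.59860933e-02 -3.14037127e+00 -1.27588645e-05]
[[126.0, 124.0], [108.0, 273.0], [198.0, 294.0], [227.0, 151.0]]
board (array([ 0.52950018, -0.19662331, -0.23368173]), np.float64(1.0), 478)
wrist bars
side
px [321. 210.] c [ 0.4832 -0.0768] len 0.1897 w 0.0804 yaw 17.8
px [307. 226.] c [ 0.4887 -0.0008] len 0.1493 w 0.0135 yaw 2.1
px [304. 235.] c [0.4794 0.0424] len 0.1668 w 0.014 yaw 2.0
px [303. 245.] c [0.4732 0.0865] len 0.1773 w 0.0141 yaw 2.2
```

Board refined: (0.5295, -0.1966), yaw -13.4°. The bars have not shifted. I'll pick up the nest 2 bar at its middle.

apply_moves(
  moves=[
    [1,-0.1,-5,0],
    [2,-0.2,-10,0],
    [2.5,-0.3,-14,0],
    [2.5,-0.3,-18,0],
    [2.5,-0.3,-21,0],
    [2.5,-0.3,-23,0],
    [2.5,-0.3,-24.1,0],
    [2.5,-0.3,-24.1,0],
  ],
  gripper=37,
)

```text
t: 55.6
position: [0.4763, -0.0034, 0.0587]
tcp_rot: [0.056, -3.14, -0.0]
force: [-0.0, -0.2, 0.7]
opening: 0.0311
grasp_force: 0.0
```

apply_moves(
  moves=[
    [0,0,0,0],
    [0,0,0,0],
    [0,0,0,0],
    [0,0,0,0],
    [0,0,0.5,0],
    [0,0,2,0],
    [0,0,5,0],
    [0,0,8,0],
    [0,0,8,0],
  ],
  gripper=0,
  force=60,
)

```text
t: 56.72
position: [0.4773, -0.003, 0.1406]
tcp_rot: [-0.057, 3.138, -0.0]
force: [0.9, 0.4, -1.4]
opening: 0.0142
grasp_force: 59.3
```

apply_moves(
  moves=[
    [0.8,-4,0,-3],
    [1.7,-9,0,-6],
    [2.6,-14,0,-9],
    [3.5,-19,0,-12],
    [4.2,-22.5,0,-15],
    [4.3,-23.4,-2,-15.4],
    [4.3,-23.4,-5,-15.4],
    [4.3,-23.4,-8,-15.4],
    [4.3,-23.4,-10,-15.4],
    [4.3,-23.4,-10.7,-15.4],
    [4.3,-23.4,-11.1,-15.4],
    [4.3,-23.4,-11.1,-15.4],
  ],
)

```text
t: 58.22
position: [0.5186, -0.2363, 0.0297]
tcp_rot: [-0.364, -3.12, -0.0]
force: [-14.2, 7.9, 33.0]
opening: 0.014
grasp_force: 63.4
```

The bar met the board earlier than planned (33 N). I'm easing up by 2.5 mm before releasing.

apply_moves(
  moves=[
    [0,0,0.2,0],
    [0,0,0.25,0],
    [0,0,0.25,0],
  ],
)

```text
t: 58.6
position: [0.5196, -0.2371, 0.0304]
tcp_rot: [0.365, 3.12, 0.0]
force: [0.2, 0.1, -1.0]
opening: 0.0139
grasp_force: 59.3
```

apply_moves(
  moves=[
    [0,0,-0.05,0],
    [0,0,-0.05,0],
    [0,0,-0.05,0],
    [0,0,-0.05,0],
    [0,0,2,0],
    [0,0,6,0],
    [0,0,10,0],
    [0,0,14,0],
  ],
  gripper=32,
)

```text
t: 59.6
position: [0.5194, -0.2369, 0.1718]
tcp_rot: [0.365, 3.12, 0.0]
force: [0.6, -0.3, -0.2]
opening: 0.0272
grasp_force: 0.0
```

apply_moves(
  moves=[
    [-0.8,5,0.5,3],
    [-1.6,10,0.5,6],
    [-2.4,15,0.5,9],
    [-3.2,20,0.5,12],
    [-4,25,0,15],
    [-4.4,27.8,-1,15.4],
    [-4.4,27.8,-4,15.4],
    [-4.4,27.8,-7,15.4],
    [-4.4,27.8,-9.5,15.4],
    [-4.4,27.8,-10.7,15.4],
    [-4.4,27.8,-11.1,15.4],
    [-4.4,27.8,-11.1,15.4],
  ],
  gripper=37,
)

```text
t: 61.1
position: [0.4759, 0.0409, 0.0599]
tcp_rot: [-0.056, 3.14, -0.0]
force: [-0.1, -0.1, 0.4]
opening: 0.0319
grasp_force: 0.0
```

apply_moves(
  moves=[
    [0,0,0,0],
    [0,0,0,0],
    [0,0,0,0],
    [0,0,0,0],
    [0,0,0.5,0],
    [0,0,2,0],
    [0,0,5,0],
    [0,0,8,0],
    [0,0,8,0],
  ],
  gripper=0,
  force=60,
)

```text
t: 62.22
position: [0.4763, 0.0409, 0.1411]
tcp_rot: [-0.056, 3.138, -0.0]
force: [-0.1, 0.5, -1.9]
opening: 0.0142
grasp_force: 59.3
```

```bash
python3 - <<'E'
from h import *
w,p=snap('wrist','w16'); d,q=snap('side','d16'); s=ctrl.state(); print(s['position'],s['tcp_rot'],s['force'],s['opening'])
cv2.imwrite('pics/c16.png',np.vstack([cv2.resize(w,(480,300)),cv2.resize(d[170:290,220:412],(480,300))])[:,:,::-1])
E
```

```text
[0.47520085 0.04101537 0.13913218] [ 5.64866089e-02 -3.14057985e+00 -1.60703229e-04] [ 0.74015247 -0.31829622 -1.4256525 ] 0.014185714280451962
```

apply_moves(
  moves=[
    [1,-4,0,-3],
    [2,-9,0,-6],
    [3.2,-14,0,-9],
    [4.3,-19,0,-12],
    [5.2,-22.5,0,-15],
    [5.4,-23.7,-2,-15.4],
    [5.4,-23.7,-5,-15.4],
    [5.4,-23.7,-8,-15.4],
    [5.4,-23.7,-9.8,-15.4],
    [5.4,-23.7,-10.4,-15.4],
    [5.4,-23.7,-10.6,-15.4],
    [5.4,-23.7,-10.7,-15.4],
    [5.4,-23.7,-10.8,-15.4],
    [5.4,-23.7,-10.8,-15.4],
  ],
)

```text
t: 64.08
position: [0.5297, -0.1961, 0.0317]
tcp_rot: [0.365, 3.12, -0.0]
force: [0.2, 0.3, -1.6]
opening: 0.0136
grasp_force: 59.3
```

apply_moves(
  moves=[
    [0,0,-0.05,0],
    [0,0,-0.1,0],
    [0,0,-0.1,0],
  ],
)

```text
t: 64.45
position: [0.5295, -0.1961, 0.0305]
tcp_rot: [-0.365, -3.12, -0.0]
force: [-0.1, 0.6, -1.3]
opening: 0.014
grasp_force: 59.3
```

apply_moves(
  moves=[
    [0,0,0,0],
    [0,0,0,0],
    [0,0,0,0],
    [0,0,0,0],
    [0,0,2,0],
    [0,0,6,0],
    [0,0,10,0],
    [0,0,14,0],
    [0,0,14,0],
  ],
  gripper=32,
)

```text
t: 65.58
position: [0.5307, -0.1967, 0.1732]
tcp_rot: [0.364, 3.116, -0.003]
force: [0.2, -0.9, -1.2]
opening: 0.0271
grasp_force: 0.0
```

apply_moves(
  moves=[
    [-1,5,0.5,3],
    [-2,10,0.5,6],
    [-3,15,0.5,9],
    [-4,20,0.5,12],
    [-5,25,0,15],
    [-5.5,28.1,-1,15.4],
    [-5.5,28.1,-4,15.4],
    [-5.5,28.1,-7,15.4],
    [-5.5,28.1,-9.5,15.4],
    [-5.5,28.1,-10.7,15.4],
    [-5.5,28.1,-11.1,15.4],
    [-5.5,28.1,-11.1,15.4],
  ],
  gripper=37,
)

```text
t: 67.08
position: [0.4748, 0.0849, 0.0598]
tcp_rot: [-0.056, 3.141, 0.0]
force: [-0.4, -0.0, 0.0]
opening: 0.0317
grasp_force: 0.0
```

apply_moves(
  moves=[
    [0,0,0,0],
    [0,0,0,0],
    [0,0,0,0],
    [0,0,0,0],
    [0,0,0.5,0],
    [0,0,2,0],
    [0,0,5,0],
    [0,0,8,0],
    [0,0,8,0],
  ],
  gripper=0,
  force=60,
)

```text
t: 68.2
position: [0.4755, 0.085, 0.1413]
tcp_rot: [-0.056, 3.138, -0.0]
force: [-0.1, -0.3, -1.9]
opening: 0.0136
grasp_force: 59.2
```

apply_moves(
  moves=[
    [1.2,-4,0,-3],
    [2.4,-9,0,-6],
    [3.8,-14,0,-9],
    [5.2,-19,0,-12],
    [6.3,-22.8,0,-15],
    [6.5,-24,-2,-15.4],
    [6.5,-24,-5,-15.4],
    [6.5,-24,-8,-15.4],
    [6.5,-24,-9.8,-15.4],
    [6.5,-24,-10.4,-15.4],
    [6.5,-24,-10.7,-15.4],
    [6.5,-24,-10.9,-15.4],
    [6.5,-24,-10.9,-15.4],
    [6.5,-24,-10.9,-15.4],
  ],
)

```text
t: 69.95
position: [0.5397, -0.1551, 0.0308]
tcp_rot: [0.365, 3.12, -0.0]
force: [-0.1, 0.0, -1.9]
opening: 0.0139
grasp_force: 59.2
```

apply_moves(
  moves=[
    [0,0,0,0],
    [0,0,0,0],
    [0,0,0,0],
    [0,0,0,0],
    [0,0,2,0],
    [0,0,6,0],
    [0,0,10,0],
    [0,0,14,0],
    [0,3,18,0],
    [0,8,21,0],
    [0,13,21,0],
    [0,16,21,0],
    [0,16,21,0],
    [0,16,21,0],
  ],
  gripper=32,
)

```text
t: 71.7
position: [0.5396, 0.0046, 0.2404]
tcp_rot: [-0.365, -3.12, 0.0]
force: [0.6, 0.2, -0.2]
opening: 0.0274
grasp_force: 0.0
```

```bash
python3 - <<'E'
from h import *
w,p=snap('wrist','w17'); d,q=snap('side','d17'); s=ctrl.state(); print(s['position'],s['force'],s['t'])
cv2.imwrite('pics/c17.png',np.vstack([w[40:340,40:440],cv2.resize(d[110:290,220:460],(400,300))])[:,:,::-1])
E
```

```text
[0.53960328 0.00411661 0.24038886] [ 0.93974232 -0.75394949  1.00490264] 71.8
```

View pics/c17.png

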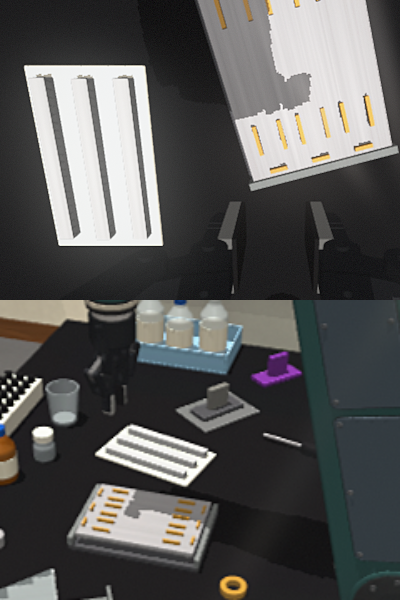

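```bash
python3 - <<'E'
from h import *
ims={n:load(n) for n in('d15','d17')}; q=ims['d17'][1]
c=proj(q,(.4517,-.4038,.03)); u,v=c.astype(int); print(c)
a=[ims[n][0][v-22:v+22,u-30:u+30].astype(int) for n in ims]; D=np.abs(a[0]-a[1]).max(2); print(D.mean(),(D>40).sum())
s=capture('scene'); b,p=load('s0')
print([np.round(proj(p,X)) for X in [(.451,-.404,.013)]])
E
```

```text
[350.51885166 169.48181787]
2.8356060606060605 43
[array([231., 187.])]
```

apply_moves(
  moves=[
    [-1,-4,3,2],
    [-2,-9,6,4],
    [-4,-14,7,6],
    [-6,-19,7,9],
    [-8,-24,7,12],
    [-9.5,-29,7,15],
    [-10,-32,7,15.4],
    [-10,-32,7,15.4],
    [-10,-32,7,15.4],
  ],
)

```text
t: 72.97
position: [0.4394, -0.3149, 0.3104]
tcp_rot: [0.055, -3.141, -0.001]
force: [0.5, 0.2, -0.7]
opening: 0.0275
grasp_force: 0.0
```

```bash
python3 - <<'E'
from blk2 import *
w,p=snap('wrist','w18'); im=w[:,:,::-1]; I=im.astype(int); g=I.max(2); wm=I[:,:,2]-I[:,:,0]
c=np.array([proj(p,X) for X in T(.4517,-.4038,-.6566,[(-.055,-.075,.003),(.055,-.075,.003),(.055,.075,.003),(-.055,.075,.003)])])
a,b=np.clip(c.min(0)-12,0,None).astype(int),(c.max(0)+12).astype(int); box=np.zeros(g.shape,bool); box[a[1]:b[1],a[0]:b[0]]=1
sm=cv2.morphologyEx((box&(g<115)&(g>84)).astype(np.uint8),cv2.MORPH_OPEN,np.ones((3,3))); sm=cv2.morphologyEx(sm,cv2.MORPH_CLOSE,np.ones((25,25)))
pm=cv2.morphologyEx((box&(g>75)).astype(np.uint8),cv2.MORPH_CLOSE,np.ones((9,9)))
print('pad',edgefit(p,pm,.003,.11,.15,(.4517,-.4038,-.6566))); print('sole',edgefit(p,sm,.013,.05,.112,(.4517,-.4038,-.6566)))
E
```

```text
pad (array([ 0.45162548, -0.40400381, -0.65814798]), np.float64(1.0), 312)
sole (array([ 0.44127461, -0.39650508, -0.53337777]), np.float64(0.6551724137931034), 29)
```

```bash
python3 - <<'E'
from blk2 import *
im,p=load('w18'); I=im.astype(int); g=I.max(2); wm=I[:,:,2]-I[:,:,0]
c=proj(p,(.4517,-.4038,.013)).astype(int); print(c,g[c[1],c[0]-70:c[0]+70:4].tolist(),g[c[1]+8,c[0]-70:c[0]+70:4].tolist())
box=np.zeros(g.shape,bool); box[85:240,165:330]=1
rib=box&(wm>=7)&(g>145); b=max(blobs(rib,40),key=lambda b:b[1]); bp=cv2.boxPoints(b[2]); print('rib top',np.mean([onz(p,*q,.063)[:2] for q in bp],0),b[1])
for lo,hi in((84,122),(84,130),(60,122)):
    sm=cv2.morphologyEx((box&(g<hi)&(g>lo)).astype(np.uint8),cv2.MORPH_OPEN,np.ones((5,5))); sm=cv2.morphologyEx(sm,cv2.MORPH_CLOSE,np.ones((25,25)))
    print('sole',edgefit(p,sm,.013,.05,.112,(.4517,-.4038,-.6566)))
E
```

```text
[244 167] [42, 40, 140, 161, 161, 163, 166, 163, 164, 172, 110, 178, 179, 187, 192, 78, 71, 73, 69, 72, 74, 111, 121, 123, 126, 57, 163, 185, 186, 188, 191, 192, 191, 195, 201] [45, 43, 45, 47, 35, 170, 164, 165, 163, 165, 168, 168, 144, 155, 179, 187, 192, 161, 67, 72, 70, 70, 123, 121, 123, 123, 123, 128, 117, 192, 188, 188, 190, 191, 195]
rib top [ 0.45227822 -0.40429517] 449
sole (array([ 0.45328739, -0.40363434, -0.68698443]), np.float64(0.42574257425742573), 101)
sole (array([ 0.45351589, -0.40531683, -0.68826006]), np.float64(0.5863453815261044), 249)
sole (array([ 0.44748552, -0.40039153, -0.5472235 ]), np.float64(0.25892857142857145), 224)
```

Rib top is at (0.4523, -0.4043), so the block is still within 1 mm of the pad's centre. The bars lie flat on the board, and the arm is clear. Handing in.

```bash
python3 -c "
from station import ctrl
print(ctrl.hand_in())"
```

```text
the job is handed in; nothing more can be done
None
```

I handed the job in at about 73 s: all three bars were dressed in one slow stroke at about 9 N and lie flat on the white board. The block stands within about 1 mm of its pad's centre and square to about 1°, and I saw nothing else disturbed; the only rough moment was a brief 33 N contact laying down the first bar.

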